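Fit the filter bowls and open the water

TASK

First clear every brown carton standing in front of the filter station away into the blue tray. Then fit each filter bowl up into the head of its own colour and twist it until it locks and hangs by itself with its handle straight to the front, and only then open the red inlet valve fully. Leave the other things on the bench where they are.

Things in the scene. Friction and masses are not known exactly. Their poses are not given: they have to be found in the camera images.
- bowl_blue: Filter bowl, upright on the table at first, 0.3 kg: white cylinder 70 mm across, 125 mm tall, blue bands; origin: centre of its underside, z up. On top a grey neck 44 mm across, tip tapered, up to 160 mm. Two lugs on the neck along +x and -x (in line with the handle, which is at -x) reach 31 mm from the axis; 11 mm wide, 143 to 149 mm above the underside.
- bowl_green: Filter bowl, upright on the table at first, 0.3 kg: white cylinder 70 mm across, 125 mm tall, green bands; origin: centre of its underside, z up. On top a grey neck 44 mm across, tip tapered, up to 160 mm. Two lugs on the neck along +x and -x (in line with the handle, which is at -x) reach 31 mm from the axis; 11 mm wide, 143 to 149 mm above the underside.
- bowl_blue_grip (a point): Where to pinch the blue lever handle of bowl_blue from above: 105 mm from the bowl's axis along its -x, 60 mm above its underside. The handle is a straight bar with upright flat sides, 14 mm thick, 30 mm tall, from 35 to 144 mm from the axis. Frame as the bowl's.
- bowl_green_grip (a point): Where to pinch the green lever handle of bowl_green from above: 105 mm from the bowl's axis along its -x, 60 mm above its underside. The handle is a straight bar with upright flat sides, 14 mm thick, 30 mm tall, from 35 to 144 mm from the axis. Frame as the bowl's.
- head_blue (a point): Centre of the downward mouth of the blue-skirted head, 205 mm above the table; frame = the station's. Skirt 84 mm across, throat 51 mm across. Lugs enter two slots: the bowl goes up with its x axis turned 50 degrees clockwise, seen from above, from the head's x (handle to the front and 50 degrees over to the left, +y); 10 degrees of error are allowed.
- head_green (a point): Centre of the downward mouth of the green-skirted head, 205 mm above the table; frame = the station's. Skirt 84 mm across, throat 51 mm across. Lugs enter two slots: the bowl goes up with its x axis turned 50 degrees clockwise, seen from above, from the head's x (handle to the front and 50 degrees over to the left, +y); 10 degrees of error are allowed.
- seat_blue (a point): Where the origin of bowl_blue is when locked, 137 mm below the mouth. To lock: raise the bowl to 5 to 8 mm above this (12 is the most), turn it 50 degrees anticlockwise seen from above, till the lugs meet the stop and the handle points straight to the front (-x), then let it down: the lugs drop behind a 4 mm catch ridge and it hangs.
- seat_green (a point): Where the origin of bowl_green is when locked, 137 mm below the mouth. To lock: raise the bowl to 5 to 8 mm above this (12 is the most), turn it 50 degrees anticlockwise seen from above, till the lugs meet the stop and the handle points straight to the front (-x), then let it down: the lugs drop behind a 4 mm catch ridge and it hangs.
- station: Filter station fixed to the table: two posts 100 mm behind the heads, a cross beam at 280 to 320 mm height, two heads in front of it 220 mm apart (blue on the left, +y, green on the right) and an inlet valve low at the right. Origin on the table midway below the heads; x to the back, away from the robot, y left, z up.
- valve (a joint): Angle of the red inlet valve lever about the vertical, rad: 0 = shut, lever points to the front (-x of the station), across its pipe; 1.57 = fully open, lever lies along the pipe, pointing right (-y of the station); it opens anticlockwise seen from above. It stays where it is left; about 0.12 N m of friction.
- valve_hub (a point): Turning axis of the valve lever at the lever's mid height (113 mm above the table); the lever is a straight red bar, 118 mm long from here to its free end, 12 mm thick and 22 mm tall; the copper pipe below it, along y, is 76 mm high at its top and the brass valve body under the hub 84 mm.
- tray: Shallow blue tray fixed on the table at the right, 340 (x) by 190 (y) mm outside, walls 35 mm high and 5 mm thick, floor 5 mm thick. Origin at the centre of its underside.
- carton1: Brown cardboard carton 68 (x) by 56 (y) by 100 (z) mm, 0.3 kg, heaviest near the bottom, origin at the centre of its underside. May be absent.
- carton1_mid (a point): Centre of carton1.
- carton2: Brown cardboard carton 68 (x) by 56 (y) by 100 (z) mm, 0.3 kg, heaviest near the bottom, origin at the centre of its underside. May be absent.
- carton2_mid (a point): Centre of carton2.
- carton3: Brown cardboard carton 68 (x) by 56 (y) by 100 (z) mm, 0.3 kg, heaviest near the bottom, origin at the centre of its underside. May be absent.
- carton3_mid (a point): Centre of carton3.
- tee: Brass pipe tee, 74 mm long, 36 mm high; lies or stands loose on the table, to be left alone.
- tape: White roll of sealing tape, 56 mm across, 20 mm high; lies or stands loose on the table, to be left alone.
- spray: Spray bottle, 60 mm across, 170 mm tall; lies or stands loose on the table, to be left alone.
- mug: Blue mug, 80 mm across, 95 mm tall; lies or stands loose on the table, to be left alone.
- offcut: Copper pipe offcut, 160 mm long; lies or stands loose on the table, to be left alone.
Not all that is in view belongs to the job. What is shaped like the bowl_blue but yellow is not meant.

How it is judged:
By the outcome, as a careful person would: the job done as asked, in the order asked, and still so for the second after the job is handed in, with the robot touching nothing.
Of carton1, carton2, carton3 only 1 to 3 are there at a start; the rules pass over those that are not, and their reading is None.
At some moment in a run one of carton1, carton2, carton3 may be knocked a few centimetres aside while the robot is not near it.
It also fails if it takes over 210 s, if anything falls off the work surface, if the arm or the gripper's body presses on something with over 40 N, if the wrist force passes 120 N, or if a joint passes its speed limit or range.

ROBOT

A 6-joint arm with a two-finger parallel gripper is mounted at the origin on the work surface. World frame = base frame: x ahead of the robot, y to its left, z up, the work surface at z = 0. Lengths are in m, angles in rad, forces in N, time in s.
With the tool pointing down it reaches from about 0.35 to 0.975 m from the base axis. Payload 4.9 kg.
Tool frame: the origin (TCP) lies midway between the tips of the shut fingers; the grasp point (between the pads) lies 19 mm behind it; z points along the fingers, y is the line along which they close (so a half turn about z gives the same grasp; the last joint's range is limited). The gripper opens to 85 mm and grips with 20 to 120 N. Pads are 22 mm wide; open, the fingers measure 114 mm over their backs; the gripper's body (76 mm by 85 mm) begins 54 mm behind the grasp point. The pads swing forward as they close: fully open they stand 13 mm farther back than shut.
Start: joints at [-1.445, 0.053, 1.613, -0, 1.476, -0.119], TCP at [0.151, -0.606, 0.231] pointing down, gripper open.
Joint ranges: [-3.01, 3.01], [-1.01, 2.22], [0.06, 2.58], [-1.02, 4.17], [0.09, 2.62], [-3.14, 3.14]. Speed limits (rad/s): [2.57, 2.57, 3.14, 3.14, 3.14, 3.14].

INTERFACE

Orientations are given as a unit quaternion [w, x, y, z].
In Python, from plant import state, grab_frame, job_done, cut_out, place_of gives the robot as it stands.
- The arm moves only by the tool jog_arm, never from a script. Its argument "motion" is text: rows parted by semicolons, each of 7 numbers parted by spaces: the opening in per cent of the stroke, from 0 (shut) to 100 (fully open), then the shift along the tool's x, y, z as a fraction of full scale, then the turn, a rotation vector about the tool's x, y, z as a fraction of full scale. A call has exactly 5 rows; each row is the pose to reach, as a shift and turn from the pose commanded when the call began, along the tool's axes at that moment; what a row does not reach only later rows make up. Full scale, the value 1, is 50 cm for a shift and 1.5 rad for a turn. A row lasts 1/8 s, in which the tool goes at most 62.5 mm and 10.7 degrees, less where a joint would pass 70% of its speed; a pose out of reach is approached as far as the arm can. A call with a number of a shift or a turn outside -1 to 1 is refused whole. A call with a gripper value outside its range is refused whole. The fingers move at their own pace and stop on an object; the grip force is fixed at half the most. Time passes only in rows, so rows that repeat a pose let the fingers close, or fill a call up. It gives the time, the measured TCP pose, the force, the opening and the grip force at its end, in the units of the state.
- state(): the state, without advancing time (a new reading comes with each control period).
- grab_frame(name): name is "scene" or "top"; returns a dict with "color" (480x640x3 uint8, red, green, blue), "range_z" (480x640 float32, m along the optical axis (not along the pixel's ray), 0 where there is no reading), "intrinsics" (3x3 intrinsics, pixels), "world_from_camera" (4x4, takes a point from camera to world coordinates). Camera axes: x right, y up, looking along -z (the intrinsics and any distortion apply to the point x, -y, -z); pixel columns grow to the right and rows downward; lengths in m; the calibration is good to about 2 mm. A picture is of the moment at which its call begins.
- job_done(): hands the job in; it is judged then, once.
Trained networks look in the newest picture that a camera, given by its name, has taken for a name from the list of things; names that differ only in an ending like _2 or _b are one class to them, and where a whole thing is asked for, a point or a joint stands for the part that bears it (a point fixed in the world has none). Each returns a list of dicts, best first, with "p" (0 to 1); they miss things now and then, are a little off and sometimes report something else, mostly with a low value. They report only what shows in the picture. A call takes as long as a camera call. They do not tell look-alikes from the thing itself.
- cut_out(camera, thing): "pixels" (480x640 bool, what is visible of it).
- place_of(camera, thing): "at" ([x, y, z] in m, in world coordinates, good to about 4 mm: a listed point, or the origin of a listed thing).
The state is a dict: "time": time; "joint_pos": joint angles; "joint_vel": joint speeds; "joint_efforts": joint torques, N m; "tool_pos": TCP position; "tool_rot": TCP orientation; "contact_force": force on the tool from outside, world axes, zero at the start; "ft_torque": the same for the moment, N m; "gripper_width": opening from 0.0 (shut) to 1.0 (fully open); "grasp_force": force on a finger pad.
Only numpy, scipy, OpenCV 4.12 (cv2) and the standard library are available. Lean on these libraries where they do the work, as an engineer would, in place of code of your own. Each camera call takes 0.05 s, during which the arm holds its last target. There are 200 camera calls.

## Working session

There is one attempt and no reset: what is moved stays moved. The work goes in short steps, Python scripts to look and compute and a tool call to move; the robot and the scene stay as the last step left them, time stands still between calls to the robot, and variables do not carry over. Pictures are saved under pics/ and viewed, at most 14 in all, crops included, and the job is handed in when it is done.

Besides the shell and the picture viewer there is one more tool, called after "Call:" by a JSON object that holds its "api" and its "payload", one argument or row to a line. jog_arm: Moves the arm, as the interface text tells. Shift numbers are shares of 50 cm and turn numbers shares of 1.5 rad, none past 1 either way. Its arguments: {"type":"object","properties":{"motion":{"type":"string"}},"required":["motion"]}

```bash
mkdir -p pics; ls; cat > h.py <<'E'
import numpy as np, cv2
from plant import *
def look(cam,fn=None):
    f=grab_frame(cam)
    if fn: cv2.imwrite('pics/'+fn,f['color'][:,:,::-1])
    return f
def cloud(f):
    K=f['intrinsics'];d=f['range_z'];v,u=np.mgrid[:480,:640]
    p=np.stack([(u-K[0,2])/K[0,0]*d,-(v-K[1,2])/K[1,1]*d,-d],-1)
    T=np.array(f['world_from_camera']);w=p@T[:3,:3].T+T[:3,3];w[d==0]=np.nan
    return w
E
python3 - <<'E'
from h import *
print(state())
for c in('scene','top'):
    f=look(c,c+'0.png');print(c,f['intrinsics'].tolist(),np.round(f['world_from_camera'],3).tolist())
    for t in ['bowl_blue','bowl_green','bowl_blue_grip','bowl_green_grip','head_blue','head_green','seat_blue','seat_green','station','valve_hub','tray','carton1','carton2','carton3','tee','tape','spray','mug','offcut']:
        print(t,[(np.round(r['at'],3).tolist(),round(float(r['p']),2)) for r in place_of(c,t)])
print(state()['time'])
E
```

```text
pics
{'time': 0.0, 'joint_pos': array([-1.44499589e+00,  5.33719909e-02,  1.61429702e+00, -2.00899106e-05,
        1.47597899e+00, -1.18993867e-01]), 'joint_vel': array([ 0.00139349,  0.00108829, -0.00139509,  0.00126879,  0.00023033,
       -0.0008009 ]), 'joint_efforts': array([ 4.84518150e-04, -3.93687236e+01, -3.70177674e+01,  1.75845565e-05,
        7.17350253e-03, -1.05603453e-05]), 'tool_pos': array([ 0.15139338, -0.60574855,  0.23005182]), 'tool_rot': array([-1.02763076e-03,  9.92518174e-01,  1.22092662e-01, -1.34962431e-05]), 'contact_force': array([-0.17592261,  0.28360845,  0.63372781]), 'ft_torque': array([-0.01868101, -0.00073187, -0.02743593]), 'grasp_force': 0.0, 'gripper_width': 1.000621958634607}
scene [[452.763885817312, 0.0, 316.66563982839773], [0.0, 452.763885817312, 242.99758351322205], [0.0, 0.0, 1.0]] [[1.0, -0.019, -0.004, 0.57], [0.011, 0.741, -0.671, -0.626], [0.016, 0.671, 0.741, 0.882], [0.0, 0.0, 0.0, 1.0]]
bowl_blue [([0.548, 0.539, -0.003], 0.91), ([0.549, 0.331, -0.004], 0.65)]
bowl_green [([0.42, 0.332, 0.001], 0.83)]
bowl_blue_grip [([0.575, 0.432, 
[... 1308 characters left out ...]
.61, -0.088, 0.205], 0.77)]
seat_blue []
seat_green [([0.47, 0.04, -0.004], 0.55)]
station [([0.47, 0.039, -0.002], 0.34)]
valve_hub [([0.446, 0.432, 0.059], 0.68), ([0.583, -0.201, 0.115], 0.64)]
tray [([0.431, -0.379, 0.002], 0.77)]
carton1 [([0.469, 0.037, -0.002], 0.68), ([0.449, -0.097, 0.0], 0.67)]
carton2 [([0.469, 0.037, -0.002], 0.68), ([0.449, -0.097, 0.0], 0.67)]
carton3 [([0.469, 0.037, -0.002], 0.68), ([0.449, -0.097, 0.0], 0.67)]
tee [([0.353, 0.13, 0.002], 0.98)]
tape [([0.376, 0.022, 0.0], 0.66), ([0.472, 0.038, -0.001], 0.63), ([0.795, 0.143, 0.003], 0.43)]
spray [([0.796, 0.146, 0.003], 0.83), ([0.798, 0.052, -0.001], 0.42)]
mug [([0.799, 0.051, 0.001], 0.68)]
offcut []
2.0
```

View pics/top0.png

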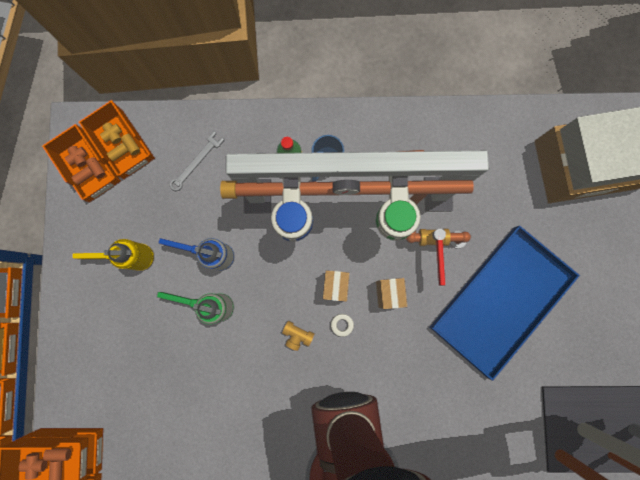

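View pics/scene0.png

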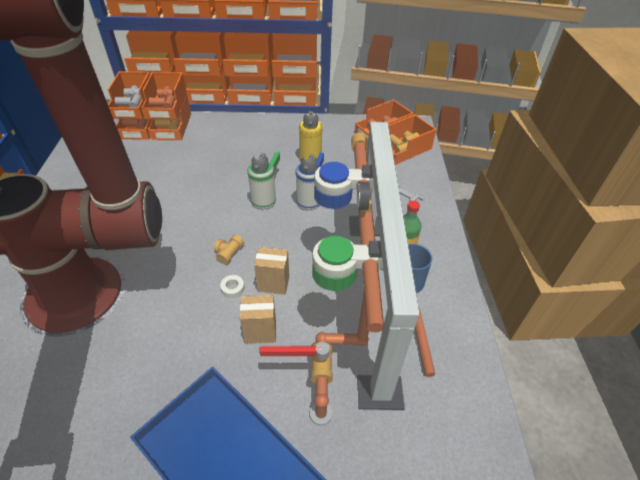

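Two cartons show in top: (336,286) and (393,293). Bowls: blue at (212,255), green at (211,308). The yellow one at (130,255) has yellow bands and handle, so it is the decoy and not meant. Next I measure carton and tray orientation.

```bash
cat >> h.py <<'E'
from scipy.spatial.transform import Rotation as R
def tp():
    s=state();q=s['tool_rot'];r=R.from_quat([q[1],q[2],q[3],q[0]]);return np.array(s['tool_pos']),r
def down(psi):
    return R.from_euler('z',psi,degrees=True)*R.from_euler('x',180,degrees=True)
def plan(*wps,p=None,r=None):
    """waypoints (x,y,z,psi) -> fractions from the present pose"""
    p0,r0=tp()
    if p is not None: p0,r0=np.array(p),down(r)
    for x,y,z,psi in wps:
        d=r0.inv().apply(np.array([x,y,z])-p0)/.5; t=(r0.inv()*down(psi)).as_rotvec()/1.5
        print(' '.join('%.3f'%k for k in [*d,*t]),' | %.0f mm %.0f deg'%(np.linalg.norm(d)*500,np.degrees(np.linalg.norm(t)*1.5)))
def psi(): 
    x=tp()[1].apply([1,0,0]);return np.degrees(np.arctan2(x[1],x[0]))
def rects(f,lo,hi,box,amin=300):
    w=cloud(f);m=((w[...,2]>lo)&(w[...,2]<hi)&(w[...,0]>box[0])&(w[...,0]<box[1])&(w[...,1]>box[2])&(w[...,1]<box[3])).astype(np.uint8)
    n,l,st,_=cv2.connectedComponentsWithStats(m)
    for i in range(1,n):
        if st[i,4]<amin: continue
        q=w[l==i]; c,s,a=cv2.minAreaRect(q[:,:2].astype(np.float32)*1000)
        b=cv2.boxPoints((c,s,a));e=b[1]-b[0];g=b[2]-b[1];L=e if np.hypot(*e)>np.hypot(*g) else g
        print('rect c',np.round(c),'size',np.round(s),'long-axis deg %.0f'%(np.degrees(np.arctan2(L[1],L[0]))%180),'z %.3f'%np.median(q[:,2]),st[i,4])
E
python3 - <<'E'
from h import *
f=look('top')
rects(f,.09,.112,(.38,.55,-.17,.12))
rects(f,.026,.045,(.2,.7,-.6,-.2))
rects(f,.055,.085,(.38,.65,.36,.52),100)
print(psi()); plan((.449,-.097,.2,0),(.449,-.097,.05,0))
E
```

```text
rect c [470.  38.] size [56. 68.] long-axis deg 174 z 0.099 698
rect c [451. -96.] size [68. 56.] long-axis deg 4 z 0.100 716
rect c [ 428. -381.] size [192. 341.] long-axis deg 138 z 0.033 1191
rect c [570. 422.] size [99. 20.] long-axis deg 78 z 0.074 217
rect c [549. 511.] size [18. 59.] long-axis deg 180 z 0.070 109
rect c [440. 421.] size [98. 20.] long-axis deg 78 z 0.074 242
14.02507918037727
0.824 -0.844 0.063 0.000 -0.000 0.163  | 591 mm 14 deg
0.824 -0.844 0.363 0.000 -0.000 0.163  | 617 mm 14 deg
```

Call:
{"api": "jog_arm", "payload": {
  "motion": "100 0.82 -0.844 0.06 0 0 0.117;100 0.82 -0.844 0.06 0 0 0.117;100 0.82 -0.844 0.06 0 0 0.117;100 0.82 -0.844 0.06 0 0 0.117;100 0.82 -0.844 0.06 0 0 0.117"
}}

```text
time: 2.68
tool_pos: [0.3089, -0.3348, 0.2155]
tool_rot: [0.0, 0.999, 0.034, 0.0]
contact_force: [1.7, 0.6, 0.8]
gripper_width: 1.001
grasp_force: 0.0
```

```bash
python3 - <<'E'
from h import *
print(tp()[0],psi()); plan((.450,-.096,.19,4),(.450,-.096,.048,4))
E
```

```text
[ 0.30890637 -0.33478254  0.2155296 ] 3.932035898250988
0.314 -0.457 0.051 0.000 -0.001 -0.001  | 279 mm 0 deg
0.314 -0.457 0.335 0.000 -0.001 -0.001  | 324 mm 0 deg
```

Call:
{"api": "jog_arm", "payload": {
  "motion": "100 0.314 -0.457 0.05 0 0 0;100 0.314 -0.457 0.05 0 0 0;100 0.314 -0.457 0.05 0 0 0;100 0.314 -0.457 0.05 0 0 0;100 0.314 -0.457 0.05 0 0 0"
}}

```text
time: 3.3
tool_pos: [0.4498, -0.0949, 0.1903]
tool_rot: [-0.0, 0.999, 0.036, 0.0]
contact_force: [0.8, -1.2, -0.6]
gripper_width: 1.002
grasp_force: 0.0
```

```bash
python3 - <<'E'
from h import *
print(tp()[0],psi()); f=look('scene'); rects(f,.085,.112,(.38,.55,-.17,.12),100)
for t in ['carton1']: print([(np.round(r['at'],3).tolist(),round(float(r['p']),2)) for r in place_of('scene',t)])
plan((.450,-.096,.048,4),(.450,-.096,.2,4))
E
```

```text
[ 0.44981416 -0.09493529  0.19027613] 4.1679421557939635
rect c [471.  38.] size [61. 68.] long-axis deg 174 z 0.100 666
rect c [452. -96.] size [68. 60.] long-axis deg 4 z 0.100 882
[([0.45, -0.095, 0.002], 0.94), ([0.471, 0.037, -0.001], 0.74)]
0.001 0.002 0.284 -0.000 0.000 0.003  | 142 mm 0 deg
0.001 0.001 -0.020 -0.000 0.000 0.003  | 10 mm 0 deg
```

Call:
{"api": "jog_arm", "payload": {
  "motion": "100 0.002 0.002 0.12 0 0 0;100 0.002 0.002 0.24 0 0 0;100 0.002 0.002 0.284 0 0 0;100 0.002 0.002 0.284 0 0 0;30 0.002 0.002 0.284 0 0 0"
}}

```text
time: 4.03
tool_pos: [0.4511, -0.0996, 0.0501]
tool_rot: [0.001, 0.999, 0.034, 0.001]
contact_force: [-0.5, -0.4, 0.9]
gripper_width: 0.817
grasp_force: 0.0
```

Call:
{"api": "jog_arm", "payload": {
  "motion": "30 0 0 0 0 0 0;30 0 0 0 0 0 0;30 0 0 0 0 0 0;30 0 0 0 0 0 0;30 0 0 0 0 0 0"
}}

```text
time: 4.65
tool_pos: [0.4517, -0.0991, 0.0508]
tool_rot: [0.001, 0.999, 0.035, 0.002]
contact_force: [-1.1, 2.0, 7.0]
gripper_width: 0.651
grasp_force: 63.6
```

```bash
python3 - <<'E'
from h import *
plan((.451,-.099,.21,4),(.487,-.434,.21,-42),(.487,-.434,.057,-42))
E
```

```text
-0.000 0.000 -0.318 0.001 -0.002 -0.000  | 159 mm 0 deg
0.025 0.674 -0.317 0.000 -0.003 0.535  | 372 mm 46 deg
0.024 0.673 -0.011 0.000 -0.003 0.535  | 337 mm 46 deg
```

Call:
{"api": "jog_arm", "payload": {
  "motion": "30 0 0 -0.1 0 0 0;30 0 0 -0.22 0 0 0;30 0 0 -0.32 0 0 0;30 0.003 0.1 -0.32 0 0 0.1;30 0.008 0.22 -0.32 0 0 0.2"
}}

```text
time: 5.28
tool_pos: [0.4622, -0.2088, 0.2099]
tool_rot: [0.001, 0.993, -0.116, 0.002]
contact_force: [1.5, 0.5, -2.0]
gripper_width: 0.645
grasp_force: 65.5
```

```bash
python3 - <<'E'
from h import *
print(state()['gripper_width']);plan((.487,-.434,.2,-42),(.487,-.434,.057,-42))
E
```

```text
0.6449972501445672
0.152 0.427 0.021 0.000 -0.002 0.333  | 227 mm 29 deg
0.151 0.426 0.307 0.000 -0.002 0.333  | 273 mm 29 deg
```

Call:
{"api": "jog_arm", "payload": {
  "motion": "30 0.04 0.11 0.01 0 0 0.1;30 0.08 0.22 0.02 0 0 0.2;30 0.12 0.33 0.02 0 0 0.333;30 0.152 0.427 0.02 0 0 0.333;30 0.152 0.427 0.02 0 0 0.333"
}}

```text
time: 5.9
tool_pos: [0.486, -0.4364, 0.1975]
tool_rot: [0.0, 0.933, -0.359, -0.0]
contact_force: [-0.4, 0.4, -3.6]
gripper_width: 0.646
grasp_force: 65.6
```

Call:
{"api": "jog_arm", "payload": {
  "motion": "30 0 0 0.1 0 0 0;30 0 0 0.2 0 0 0;30 0 0 0.26 0 0 0;30 0 0 0.286 0 0 0;30 0 0 0.286 0 0 0"
}}

```text
time: 6.52
tool_pos: [0.4874, -0.4329, 0.0565]
tool_rot: [0.0, 0.934, -0.357, 0.0]
contact_force: [-0.7, -0.4, -2.5]
gripper_width: 0.646
grasp_force: 65.1
```

```bash
python3 - <<'E'
from h import *
print(tp()[0],psi())
f=look('scene','s1.png'); rects(f,.085,.12,(.38,.55,-.17,.12),100)
E
```

```text
[ 0.48739058 -0.43290617  0.0565367 ] -41.782163928725524
rect c [471.  38.] size [62. 69.] long-axis deg 174 z 0.100 711
```

Call:
{"api": "jog_arm", "payload": {
  "motion": "100 0 0 0 0 0 0;100 0 0 0 0 0 0;100 0 0 0 0 0 0;100 0 0 0 0 0 0;100 0 0 -0.02 0 0 0"
}}

```text
time: 7.2
tool_pos: [0.4863, -0.4327, 0.0646]
tool_rot: [-0.001, 0.934, -0.357, -0.001]
contact_force: [0.7, 0.3, 0.2]
gripper_width: 0.995
grasp_force: 0.0
```

Call:
{"api": "jog_arm", "payload": {
  "motion": "100 0 0 -0.1 0 0 0;100 0 0 -0.2 0 0 0;100 0 0 -0.29 0 0 0;100 0 0 -0.29 0 0 0;100 0 0 -0.29 0 0 0"
}}

```text
time: 7.82
tool_pos: [0.4867, -0.4332, 0.2106]
tool_rot: [0.0, 0.934, -0.357, 0.0]
contact_force: [-0.7, -0.1, -0.4]
gripper_width: 1.0
grasp_force: 0.0
```

```bash
python3 - <<'E'
from h import *
print(tp()[0],psi())
f=look('top'); rects(f,.085,.12,(.3,.6,-.6,.12),100)
plan((.43,-.22,.2,-20),(.470,.039,.19,-6))
E
```

```text
[ 0.48674094 -0.43317969  0.21056678] -41.837744578732085
rect c [ 533. -198.] size [128.   8.] long-axis deg 5 z 0.113 103
rect c [ 487. -432.] size [58. 70.] long-axis deg 137 z 0.104 829
rect c [470.  38.] size [56. 68.] long-axis deg 174 z 0.099 695
-0.368 -0.242 0.019 -0.000 0.001 -0.254  | 220 mm 22 deg
-0.654 -0.681 0.040 -0.001 0.001 -0.417  | 472 mm 36 deg
```

Call:
{"api": "jog_arm", "payload": {
  "motion": "100 -0.1 -0.1 0.01 0 0 -0.1;100 -0.2 -0.2 0.02 0 0 -0.2;100 -0.3 -0.3 0.03 0 0 -0.3;100 -0.38 -0.39 0.04 0 0 -0.417;100 -0.46 -0.48 0.04 0 0 -0.417"
}}

```text
time: 8.5
tool_pos: [0.474, -0.1194, 0.1884]
tool_rot: [-0.001, 0.999, -0.052, -0.002]
contact_force: [1.5, 0.8, 0.2]
gripper_width: 1.0
grasp_force: 0.0
```

```bash
python3 - <<'E'
from h import *
print(tp()[0],psi())
plan((.470,.039,.19,-6),(.470,.039,.05,-6))
E
```

```text
[ 0.4739979  -0.11938226  0.18835902] -5.982173750642766
-0.041 -0.314 -0.003 -0.001 0.002 0.000  | 158 mm 0 deg
-0.040 -0.314 0.277 -0.001 0.002 0.000  | 210 mm 0 deg
```

Call:
{"api": "jog_arm", "payload": {
  "motion": "100 -0.015 -0.12 0 0 0 0;100 -0.03 -0.24 0 0 0 0;100 -0.04 -0.312 0 0 0 0;100 -0.04 -0.312 0 0 0 0;100 -0.04 -0.312 0 0 0 0"
}}

```text
time: 9.12
tool_pos: [0.4714, 0.0351, 0.1896]
tool_rot: [0.0, 0.999, -0.052, -0.001]
contact_force: [0.4, 0.3, -0.2]
gripper_width: 1.001
grasp_force: 0.0
```

```bash
python3 - <<'E'
from h import *
print(tp()[0],psi())
f=look('scene'); rects(f,.085,.12,(.38,.55,-.17,.12),100)
plan((.470,.038,.05,-6))
E
```

```text
[0.47144111 0.03509748 0.18964218] -5.998207863561475
rect c [471.  37.] size [60. 69.] long-axis deg 174 z 0.100 702
-0.003 -0.006 0.280 0.000 0.001 -0.001  | 140 mm 0 deg
```

Call:
{"api": "jog_arm", "payload": {
  "motion": "100 -0.002 -0.004 0.12 0 0 0;100 -0.002 -0.004 0.24 0 0 0;100 -0.002 -0.004 0.28 0 0 0;100 -0.002 -0.004 0.28 0 0 0;30 -0.002 -0.004 0.28 0 0 0"
}}

```text
time: 9.8
tool_pos: [0.4724, 0.0368, 0.0522]
tool_rot: [0.0, 0.999, -0.053, 0.001]
contact_force: [-0.1, 0.2, 0.5]
gripper_width: 0.816
grasp_force: 0.0
```

Call:
{"api": "jog_arm", "payload": {
  "motion": "30 0 0 0 0 0 0;30 0 0 0 0 0 0;30 0 0 0 0 0 0;30 0 0 -0.02 0 0 0;30 0 0 -0.1 0 0 0"
}}

```text
time: 10.42
tool_pos: [0.4677, 0.038, 0.0979]
tool_rot: [-0.0, 0.999, -0.052, -0.004]
contact_force: [1.1, -1.1, -2.5]
gripper_width: 0.65
grasp_force: 64.5
```

```bash
python3 - <<'E'
from h import *
print(tp()[0],psi(),state()['gripper_width'])
plan((.47,.038,.21,-6),(.42,-.1,.21,-20),(.369,-.327,.21,-42))
E
```

```text
[0.46769816 0.0379806  0.0979378 ] -5.990639948441915 0.6496129585082348
0.003 -0.001 -0.224 0.000 0.006 0.000  | 112 mm 1 deg
-0.068 0.284 -0.224 0.001 0.006 0.163  | 184 mm 14 deg
-0.122 0.747 -0.223 0.002 0.006 0.419  | 394 mm 36 deg
```

Call:
{"api": "jog_arm", "payload": {
  "motion": "30 0 0 -0.11 0 0 0;30 0 0 -0.21 0 0 0;30 -0.025 0.1 -0.21 0 0 0.1;30 -0.05 0.21 -0.21 0 0 0.2;30 -0.075 0.32 -0.21 0 0 0.3"
}}

```text
time: 11.05
tool_pos: [0.4159, -0.1183, 0.2054]
tool_rot: [-0.0, 0.961, -0.276, -0.0]
contact_force: [2.1, -0.5, -3.5]
gripper_width: 0.649
grasp_force: 65.3
```

```bash
python3 - <<'E'
from h import *
print(tp()[0],psi(),state()['gripper_width'])
plan((.369,-.327,.2,-42),(.369,-.327,.057,-42))
E
```

```text
[ 0.41586222 -0.11831984  0.20538637] -31.987613459186708 0.6486403775329118
0.142 0.404 0.011 0.000 0.001 0.116  | 214 mm 10 deg
0.142 0.404 0.297 0.000 0.001 0.116  | 260 mm 10 deg
```

Call:
{"api": "jog_arm", "payload": {
  "motion": "30 0.04 0.11 0.01 0 0 0.1;30 0.08 0.22 0.01 0 0 0.116;30 0.12 0.33 0.01 0 0 0.116;30 0.142 0.404 0.01 0 0 0.116;30 0.142 0.404 0.01 0 0 0.116"
}}

```text
time: 11.68
tool_pos: [0.3698, -0.3281, 0.2001]
tool_rot: [-0.0, 0.934, -0.358, -0.001]
contact_force: [0.7, 0.1, -4.0]
gripper_width: 0.646
grasp_force: 65.9
```

Call:
{"api": "jog_arm", "payload": {
  "motion": "30 0 0 0.1 0 0 0;30 0 0 0.2 0 0 0;30 0 0 0.26 0 0 0;30 0 0 0.286 0 0 0;30 0 0 0.286 0 0 0"
}}

```text
time: 12.3
tool_pos: [0.3719, -0.3262, 0.0589]
tool_rot: [-0.0, 0.935, -0.356, 0.0]
contact_force: [0.7, 0.1, -3.0]
gripper_width: 0.647
grasp_force: 65.9
```

Call:
{"api": "jog_arm", "payload": {
  "motion": "100 0 0 0 0 0 0;100 0 0 0 0 0 0;100 0 0 0 0 0 0;100 0 0 0 0 0 0;100 0 0 -0.02 0 0 0"
}}

```text
time: 12.92
tool_pos: [0.3706, -0.3261, 0.0673]
tool_rot: [-0.001, 0.934, -0.356, -0.001]
contact_force: [0.1, 0.7, 0.4]
gripper_width: 1.001
grasp_force: 0.0
```

Call:
{"api": "jog_arm", "payload": {
  "motion": "100 0 0 -0.1 0 0 0;100 0 0 -0.2 0 0 0;100 0 0 -0.3 0 0 0;100 0 0 -0.3 0 0 0;100 0 0 -0.3 0 0 0"
}}

```text
time: 13.55
tool_pos: [0.3711, -0.3266, 0.218]
tool_rot: [0.0, 0.934, -0.356, 0.0]
contact_force: [0.6, 0.7, -0.3]
gripper_width: 0.997
grasp_force: 0.0
```

```bash
python3 - <<'E'
from h import *
print(tp()[0],psi())
f=look('top','t2.png'); rects(f,.085,.12,(.3,.6,-.6,.12),100)
rects(f,.06,.085,(.38,.65,.36,.52),100)
for t in ['bowl_green','bowl_green_grip','bowl_blue','bowl_blue_grip','head_green','carton1']: print(t,[(np.round(r['at'],3).tolist(),round(float(r['p']),2)) for r in place_of('top',t)])
plan((.35,0.,.25,0))
E
```

```text
[ 0.37107827 -0.32662299  0.21795881] -41.75511669656111
rect c [ 532. -190.] size [129.  29.] long-axis deg 8 z 0.111 143
rect c [ 488. -432.] size [58. 70.] long-axis deg 138 z 0.104 833
rect c [ 369. -323.] size [58. 68.] long-axis deg 138 z 0.104 725
rect c [571. 423.] size [96. 20.] long-axis deg 78 z 0.075 218
rect c [440. 421.] size [100.  20.] long-axis deg 78 z 0.074 241
bowl_green [([0.419, 0.332, -0.002], 0.8)]
bowl_green_grip [([0.447, 0.433, 0.06], 0.59)]
bowl_blue [([0.55, 0.534, -0.002], 0.96), ([0.543, 0.33, 0.004], 0.92), ([0.798, 0.145, 0.002], 0.68)]
bowl_blue_grip [([0.55, 0.647, 0.06], 0.95), ([0.574, 0.435, 0.06], 0.67), ([0.448, 0.432, 0.06], 0.6)]
head_green [([0.606, -0.088, 0.206], 0.98), ([0.548, 0.328, 0.003], 0.23)]
carton1 [([0.369, -0.324, 0.003], 0.93), ([0.487, -0.43, 0.004], 0.76), ([0.576, 0.432, 0.058], 0.26)]
-0.466 -0.459 -0.065 -0.001 0.001 -0.486  | 329 mm 42 deg
```

View pics/t2.png

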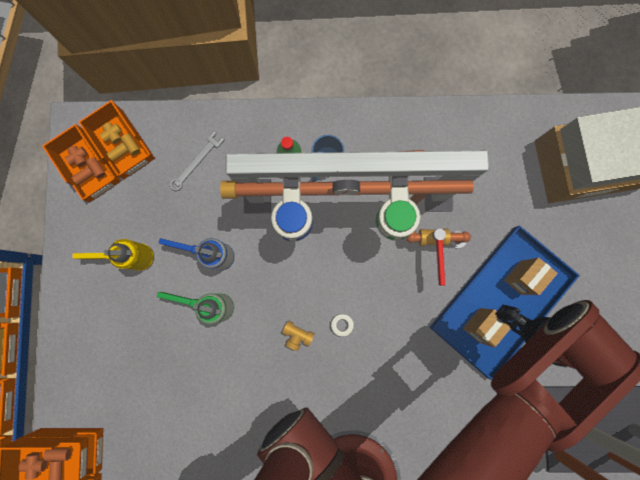

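Both cartons stand in the tray at (536,275) and (488,327), and the others are unmoved. Next is the green bowl at (211,308), handle tip (160,295).

Call:
{"api": "jog_arm", "payload": {
  "motion": "100 -0.1 -0.1 -0.04 0 0 -0.1;100 -0.2 -0.2 -0.04 0 0 -0.2;100 -0.3 -0.28 -0.04 0 0 -0.3;100 -0.39 -0.36 -0.04 0 0 -0.4;100 -0.48 -0.44 -0.04 0 0 -0.6"
}}

```text
time: 14.52
tool_pos: [0.3398, -0.0167, 0.2377]
tool_rot: [-0.0, 0.999, 0.032, 0.0]
contact_force: [1.0, 0.9, -0.0]
gripper_width: 0.999
grasp_force: 0.0
```

```bash
python3 - <<'E'
from h import *
print(tp()[0],psi())
plan((.41,.25,.23,50),(.443,.436,.2,78))
E
```

```text
[ 0.33983171 -0.01669541  0.23766289] 3.638300489675146
0.174 -0.523 0.016 0.000 -0.001 -0.539  | 276 mm 46 deg
0.263 -0.890 0.076 0.000 -0.001 -0.865  | 466 mm 74 deg
```

Call:
{"api": "jog_arm", "payload": {
  "motion": "100 0.035 -0.11 0 0 0 -0.12;100 0.07 -0.22 0 0 0 -0.24;100 0.105 -0.33 0 0 0 -0.36;100 0.14 -0.44 0 0 0 -0.48;100 0.17 -0.54 0 0 0 -0.6"
}}

```text
time: 15.15
tool_pos: [0.4094, 0.2584, 0.2375]
tool_rot: [0.0, 0.886, 0.464, -0.0]
contact_force: [-0.0, 0.6, 1.8]
gripper_width: 0.999
grasp_force: 0.0
```

```bash
python3 - <<'E'
from h import *
print(tp()[0],psi())
plan((.443,.436,.2,78),(.443,.436,.13,78))
E
```

```text
[0.40940816 0.25842607 0.2375022 ] 55.34443239249751
0.330 -0.147 0.075 -0.000 0.000 -0.264  | 185 mm 23 deg
0.330 -0.147 0.215 -0.000 0.000 -0.264  | 210 mm 23 deg
```

Call:
{"api": "jog_arm", "payload": {
  "motion": "100 0.1 -0.04 0 0 0 -0.12;100 0.2 -0.09 0 0 0 -0.264;100 0.33 -0.147 0.04 0 0 -0.264;100 0.33 -0.147 0.12 0 0 -0.264;100 0.33 -0.147 0.2 0 0 -0.264"
}}

```text
time: 15.78
tool_pos: [0.4438, 0.4347, 0.1359]
tool_rot: [-0.0, 0.779, 0.627, -0.0]
contact_force: [0.4, -0.5, -0.2]
gripper_width: 0.998
grasp_force: 0.0
```

```bash
python3 - <<'E'
from h import *
print(tp()[0],psi())
f=look('scene')
for t in ['bowl_green','bowl_green_grip']: print(t,[(np.round(r['at'],3).tolist(),round(float(r['p']),2)) for r in place_of('scene',t)])
rects(f,.066,.085,(.4,.5,.36,.52),30)
plan((.443,.436,.041,78))
E
```

```text
[0.44381893 0.4346918  0.13593549] 77.72374486105831
bowl_green [([0.42, 0.332, -0.001], 0.57)]
bowl_green_grip [([0.442, 0.431, 0.061], 0.76)]
rect c [449. 438.] size [64. 14.] long-axis deg 77 z 0.074 73
0.009 0.001 0.187 -0.003 0.003 -0.004  | 94 mm 1 deg
```

Call:
{"api": "jog_arm", "payload": {
  "motion": "100 0 0 0.09 0 0 0;100 0 0 0.187 0 0 0;100 0 0 0.187 0 0 0;0 0 0 0.187 0 0 0;0 0 0 0.187 0 0 0"
}}

```text
time: 16.55
tool_pos: [0.4462, 0.435, 0.0482]
tool_rot: [0.0, 0.779, 0.627, 0.003]
contact_force: [-0.4, 0.1, 0.6]
gripper_width: 0.604
grasp_force: 0.0
```

Call:
{"api": "jog_arm", "payload": {
  "motion": "0 0 0 0 0 0 0;0 0 0 0 0 0 0;0 0 0 0 0 0 0;0 0 0 0 0 0 0;0 0 0 0 0 0 0"
}}

```text
time: 17.18
tool_pos: [0.4444, 0.4341, 0.0452]
tool_rot: [-0.0, 0.779, 0.627, 0.001]
contact_force: [-1.9, 2.5, 6.1]
gripper_width: 0.155
grasp_force: 60.9
```

Call:
{"api": "jog_arm", "payload": {
  "motion": "0 0 0 0 0 0 0;0 0 0 -0.01 0 0 0;0 0 0 -0.02 0 0 0;0 0 0 -0.04 0 0 0;0 0 0 -0.05 0 0 0"
}}

```text
time: 17.8
tool_pos: [0.4444, 0.4336, 0.0701]
tool_rot: [0.0, 0.779, 0.627, 0.0]
contact_force: [0.1, 0.3, -2.4]
gripper_width: 0.156
grasp_force: 59.6
```

```bash
python3 - <<'E'
from h import *
print(tp()[0],psi(),state()['ft_torque'])
f=look('scene','s3.png');w=cloud(f)
g=look('top');wt=cloud(g)
for t in ['bowl_green','bowl_green_grip']:
  for c in('scene','top'): print(t,[(np.round(r['at'],3).tolist(),round(float(r['p']),2)) for r in place_of(c,t)])
E
```

```text
[0.44436473 0.43363498 0.07011526] 77.62538054581937 [ 0.30593135 -0.07410151  0.02092166]
bowl_green []
bowl_green [([0.419, 0.332, 0.028], 0.81)]
bowl_green_grip [([0.442, 0.431, 0.087], 0.75), ([0.807, -0.12, 0.001], 0.44)]
bowl_green_grip [([0.442, 0.432, 0.083], 0.75)]
```

View pics/s3.png

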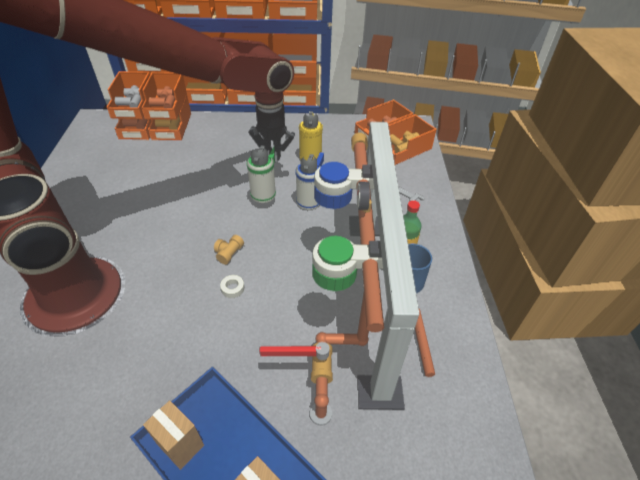

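```bash
cat >> h.py <<'E'
def neck(c,xy,rad=.06,zmin=.15):
    w=cloud(look(c)); m=(np.hypot(w[...,0]-xy[0],w[...,1]-xy[1])<rad)&(w[...,2]>zmin)
    q=w[m]; 
    if len(q): print(c,'neck',np.round(np.median(q,0),3),'max z',np.round(np.percentile(q[:,2],90),3),len(q))
E
python3 - <<'E'
from h import *
neck('top',(.422,.331),.03,.175)
neck('scene',(.422,.331),.03,.175)
plan((.45,.30,.075,90),(.48,.15,.075,110),(.5415,-.0066,.075,130))
E
```

```text
top neck [0.414 0.341 0.392] max z 0.424 764
scene neck [0.414 0.34  0.379] max z 0.416 867
-0.258 0.069 -0.012 -0.000 0.000 -0.144  | 134 mm 12 deg
-0.538 0.192 -0.012 -0.000 0.000 -0.377  | 286 mm 32 deg
-0.818 0.379 -0.012 -0.000 0.000 -0.609  | 451 mm 52 deg
```

Call:
{"api": "jog_arm", "payload": {
  "motion": "0 -0.08 0.02 -0.01 0 0 -0.03;0 -0.17 0.045 -0.01 0 0 -0.08;0 -0.26 0.07 -0.01 0 0 -0.144;0 -0.35 0.11 -0.01 0 0 -0.22;0 -0.44 0.15 -0.01 0 0 -0.3"
}}

```text
time: 18.82
tool_pos: [0.4699, 0.2011, 0.0742]
tool_rot: [-0.0, 0.618, 0.786, -0.0]
contact_force: [1.0, 0.7, -3.3]
gripper_width: 0.154
grasp_force: 59.6
```

```bash
python3 - <<'E'
from h import *
print(tp()[0],psi(),state()['gripper_width'])
plan((.48,.15,.072,110),(.5415,-.0066,.072,130))
E
```

```text
[0.46988806 0.20107917 0.07423381] 103.65306282536861 0.15437399019427273
-0.104 -0.004 0.004 -0.000 -0.000 -0.074  | 52 mm 6 deg
-0.437 0.041 0.004 -0.000 -0.000 -0.307  | 220 mm 26 deg
```

Call:
{"api": "jog_arm", "payload": {
  "motion": "0 -0.09 0 0.004 0 0 -0.07;0 -0.18 0.005 0.004 0 0 -0.14;0 -0.27 0.015 0.004 0 0 -0.2;0 -0.36 0.028 0.004 0 0 -0.27;0 -0.437 0.041 0.004 0 0 -0.307"
}}

```text
time: 19.45
tool_pos: [0.5406, -0.0068, 0.0721]
tool_rot: [-0.001, 0.424, 0.906, -0.0]
contact_force: [0.6, 0.5, -4.0]
gripper_width: 0.158
grasp_force: 59.6
```

```bash
python3 - <<'E'
from h import *
p=tp()[0];a=psi();print(p,a)
print('axis est',p[:2]-.105*np.array([np.cos(np.radians(a)),np.sin(np.radians(a))]))
for c in('scene','top'):
  f=look(c,'g_%s.png'%c)
  for t in ['bowl_green','bowl_green_grip','head_green']: print(c,t,[(np.round(r['at'],3).tolist(),round(float(r['p']),2)) for r in place_of(c,t)])
  w=cloud(f);q=w[(np.abs(w[...,0]-.609)<.07)&(np.abs(w[...,1]+.087)<.07)&(w[...,2]>.05)&(w[...,2]<.15)]
  if len(q): print('body pts',np.round(np.percentile(q,[2,50,98],axis=0),3).tolist(),len(q))
im=cv2.imread('pics/g_scene.png')[150:350,200:440];cv2.imwrite('pics/g_c.png',cv2.resize(im,None,fx=3,fy=3))
E
```

```text
[ 0.54056217 -0.00683402  0.07208346] 129.8676024438821
axis est [ 0.60786882 -0.08742444]
scene bowl_green [([0.608, -0.087, 0.026], 0.55)]
scene bowl_green_grip [([0.541, -0.01, 0.089], 0.67)]
scene head_green []
body pts [[0.542, -0.156, 0.055], [0.606, -0.118, 0.099], [0.663, -0.022, 0.149]] 1844
top bowl_green [([0.487, -0.432, 0.007], 0.33), ([0.487, -0.435, 0.058], 0.33)]
top bowl_green_grip [([0.606, -0.089, 0.205], 0.69), ([0.543, -0.005, 0.09], 0.6), ([0.796, 0.148, 0.007], 0.26)]
top head_green [([0.609, -0.085, 0.205], 0.58), ([0.327, -0.343, 0.051], 0.58), ([0.546, 0.328, 0.002], 0.34)]
body pts [[0.574, -0.156, 0.063], [0.587, -0.145, 0.076], [0.673, -0.053, 0.147]] 115
```

View pics/g_c.png

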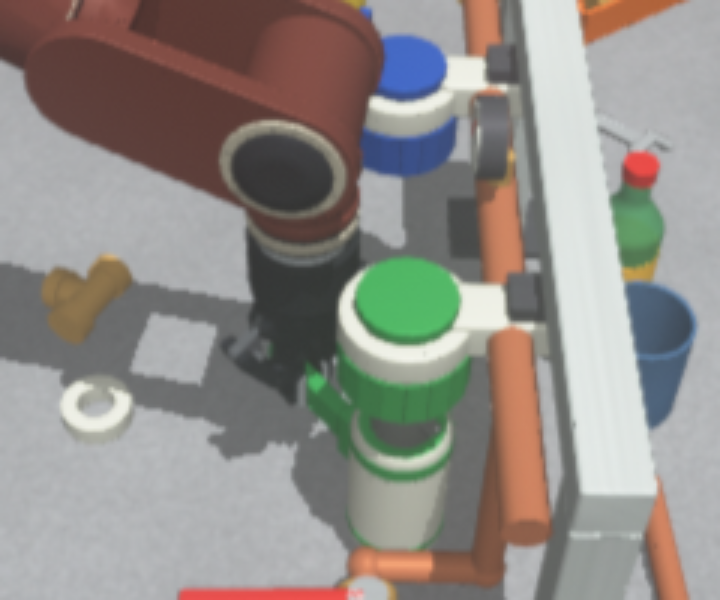

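Call:
{"api": "jog_arm", "payload": {
  "motion": "0 0.001 0 -0.015 0 0 0;0 0.001 0 -0.03 0 0 0;0 0.001 0 -0.045 0 0 0;0 0.001 0 -0.06 0 0 0;0 0.001 0 -0.06 0 0 0"
}}

```text
time: 20.48
tool_pos: [0.5412, -0.005, 0.1035]
tool_rot: [0.001, 0.424, 0.906, 0.0]
contact_force: [-0.6, 0.7, -4.4]
gripper_width: 0.152
grasp_force: 59.6
```

Call:
{"api": "jog_arm", "payload": {
  "motion": "0 0 0 -0.01 0 0 0;0 0 0 -0.018 0 0 0;0 0 0 -0.026 0 0 0;0 0 0 -0.034 0 0 0;0 0 0 -0.034 0 0 0"
}}

```text
time: 21.1
tool_pos: [0.5408, -0.0049, 0.1199]
tool_rot: [0.0, 0.424, 0.906, 0.0]
contact_force: [-0.6, -0.3, -3.1]
gripper_width: 0.153
grasp_force: 59.6
```

```bash
python3 - <<'E'
from h import *
p=tp()[0];a=psi();s=state();print(p,a,s['contact_force'],s['ft_torque'])
f=look('scene')
print([(np.round(r['at'],3).tolist(),round(float(r['p']),2)) for t in ['bowl_green','bowl_green_grip'] for r in place_of('scene',t)])
cx,cy=.608,-.087
plan(*[(cx+.105*np.cos(np.radians(b)),cy+.105*np.sin(np.radians(b)),p[2],b) for b in (140,150,160,170,180,182)])
E
```

```text
[ 0.54081498 -0.00492945  0.1198836 ] 129.7941437772998 [-0.60457022 -0.27057351 -3.13004312] [0.25736542 0.27148538 0.01056752]
[([0.608, -0.083, 0.075], 0.62), ([0.608, 0.133, 0.202], 0.62), ([0.537, -0.007, 0.136], 0.58), ([0.328, -0.344, 0.005], 0.46), ([0.536, -0.007, 0.135], 0.73)]
-0.006 -0.038 -0.001 -0.000 -0.000 -0.119  | 19 mm 10 deg
-0.016 -0.074 -0.001 -0.000 -0.000 -0.235  | 38 mm 20 deg
-0.031 -0.107 -0.001 -0.000 -0.000 -0.351  | 56 mm 30 deg
-0.052 -0.137 -0.001 -0.000 -0.000 -0.468  | 73 mm 40 deg
-0.078 -0.163 -0.001 -0.000 -0.000 -0.584  | 90 mm 50 deg
-0.084 -0.167 -0.001 -0.000 -0.000 -0.607  | 94 mm 52 deg
```

Call:
{"api": "jog_arm", "payload": {
  "motion": "0 -0.004 -0.025 0 0 0 -0.078;0 -0.009 -0.05 0 0 0 -0.157;0 -0.016 -0.074 0 0 0 -0.235;0 -0.023 -0.091 0 0 0 -0.293;0 -0.031 -0.107 0 0 0 -0.351"
}}

```text
time: 21.88
tool_pos: [0.5088, -0.0514, 0.119]
tool_rot: [-0.0, 0.173, 0.985, -0.0]
contact_force: [0.4, -0.4, -3.5]
gripper_width: 0.155
grasp_force: 59.7
```

```bash
python3 - <<'E'
from h import *
p=tp()[0];a=psi();s=state();print(p,a,s['contact_force'],s['ft_torque'])
cx,cy=.608,-.087
plan(*[(cx+.105*np.cos(np.radians(b)),cy+.105*np.sin(np.radians(b)),.1195,b) for b in (165,170,175,180)])
E
```

```text
[ 0.50877101 -0.05138375  0.11902444] 160.12653588436714 [ 0.44827627 -0.38900909 -3.51965717] [ 0.12737591  0.35402333 -0.01723868]
-0.002 -0.017 -0.001 -0.000 -0.001 -0.057  | 9 mm 5 deg
-0.004 -0.036 -0.001 -0.000 -0.001 -0.115  | 18 mm 10 deg
-0.008 -0.053 -0.001 -0.000 -0.001 -0.173  | 27 mm 15 deg
-0.013 -0.071 -0.001 -0.000 -0.001 -0.231  | 36 mm 20 deg
```

Call:
{"api": "jog_arm", "payload": {
  "motion": "0 -0.002 -0.017 0 0 0 -0.057;0 -0.004 -0.036 0 0 0 -0.115;0 -0.008 -0.053 0 0 0 -0.173;0 -0.013 -0.071 0 0 0 -0.231;0 -0.013 -0.071 0 0 0 -0.231"
}}

```text
time: 22.5
tool_pos: [0.503, -0.0871, 0.1191]
tool_rot: [-0.0, 0.003, 1.0, -0.0]
contact_force: [0.1, -0.5, -3.9]
gripper_width: 0.157
grasp_force: 59.5
```

```bash
python3 - <<'E'
from h import *
p=tp()[0];a=psi();s=state();print(p,a,s['contact_force'],s['ft_torque'],s['gripper_width'])
E
```

```text
[ 0.50296949 -0.08706021  0.11911865] 179.70929976052992 [ 0.14021447 -0.54379357 -3.85017487] [0.00833277 0.34076352 0.04287216] 0.15690090761625883
```

Call:
{"api": "jog_arm", "payload": {
  "motion": "0 0 -0.004 0 0 0 -0.013;0 0 -0.007 0 0 0 -0.023;0 0 -0.007 0.006 0 0 -0.023;0 0 -0.007 0.012 0 0 -0.023;0 0 -0.007 0.012 0 0 -0.023"
}}

```text
time: 23.12
tool_pos: [0.5034, -0.0902, 0.1136]
tool_rot: [0.0, -0.016, 1.0, -0.0]
contact_force: [-1.3, -2.1, -2.6]
gripper_width: 0.156
grasp_force: 60.2
```

Call:
{"api": "jog_arm", "payload": {
  "motion": "0 0 0 0.002 0 0 0;0 0 0 0.002 0 0 0;0 0 0 0.002 0 0 0;0 0 0 0.002 0 0 0;0 0 0 0.002 0 0 0"
}}

```text
time: 23.75
tool_pos: [0.5038, -0.0903, 0.113]
tool_rot: [0.001, -0.016, 1.0, -0.0]
contact_force: [-0.7, -0.4, 3.6]
gripper_width: 0.148
grasp_force: 60.6
```

```bash
python3 - <<'E'
from h import *
p=tp()[0];a=psi();s=state();print(p,a,s['contact_force'],s['ft_torque'],s['gripper_width'])
f=look('scene')
print([(np.round(r['at'],3).tolist(),round(float(r['p']),2)) for t in ['bowl_green','bowl_green_grip'] for r in place_of('scene',t)])
E
```

```text
[ 0.50381962 -0.09025312  0.11296987] -178.21105600327002 [-0.66418106 -0.37032436  3.5825444 ] [-0.06111415 -0.09193999 -0.1540408 ] 0.14846165165335964
[([0.608, -0.084, 0.067], 0.58), ([0.55, 0.328, -0.003], 0.54), ([0.502, -0.092, 0.128], 0.6), ([0.355, 0.134, -0.006], 0.28)]
```

Call:
{"api": "jog_arm", "payload": {
  "motion": "50 0 0 0 0 0 0;50 0 0 0 0 0 0;50 0 0 0 0 0 0;50 0 0 0 0 0 0;50 0 0 -0.04 0 0 0"
}}

```text
time: 24.52
tool_pos: [0.5017, -0.0896, 0.1305]
tool_rot: [-0.002, -0.016, 1.0, 0.001]
contact_force: [-0.6, 0.2, 0.5]
gripper_width: 0.499
grasp_force: 0.0
```

```bash
python3 - <<'E'
from h import *
p=tp()[0];a=psi();s=state();print(p,a,s['contact_force'],s['gripper_width'])
for c in('scene','top'):
  f=look(c)
  print(c,[(t,np.round(r['at'],3).tolist(),round(float(r['p']),2)) for t in ['bowl_green','bowl_green_grip','bowl_blue','bowl_blue_grip','head_blue'] for r in place_of(c,t)])
  rects(f,.125,.155,(.45,.58,-.14,-.04),30)
plan((.45,-.06,.2,150))
E
```

```text
[ 0.50173063 -0.08961386  0.1305173 ] -178.20723049636473 [-0.61265686  0.23638753  0.4742428 ] 0.4993006492815281
scene [('bowl_green', [0.609, -0.082, 0.069], 0.81), ('bowl_green_grip', [0.504, -0.091, 0.128], 0.96), ('bowl_blue', [0.55, 0.54, -0.002], 0.94), ('bowl_blue', [0.548, 0.329, -0.006], 0.87), ('bowl_blue_grip', [0.548, 0.64, 0.065], 0.78), ('head_blue', [0.607, 0.131, 0.202], 0.66)]
rect c [547. -90.] size [21. 66.] long-axis deg 177 z 0.142 375
rect c [475. -92.] size [11. 15.] long-axis deg 178 z 0.140 71
rect c [ 504. -120.] size [20.  9.] long-axis deg 2 z 0.147 38
top [('bowl_green', [0.611, -0.086, 0.065], 0.64), ('bowl_green', [0.356, 0.128, 0.003], 0.2), ('bowl_blue', [0.547, 0.329, 0.003], 0.8), ('bowl_blue', [0.548, 0.537, -0.001], 0.65), ('bowl_blue_grip', [0.575, 0.433, 0.059], 0.91), ('bowl_blue_grip', [0.547, 0.647, 0.058], 0.81), ('head_blue', [0.61, 0.13, 0.205], 0.75)]
0.104 0.063 -0.136 0.000 -0.000 0.370  | 91 mm 32 deg
```

```bash
python3 - <<'E'
from h import *
plan((.48,-.09,.22,181.8),(.42,.05,.22,160),(.43,.17,.22,135),p=tp()[0],r=psi())
E
```

```text
0.046 0.002 -0.176 -0.000 0.000 -0.000  | 91 mm 0 deg
0.157 0.285 -0.176 -0.000 -0.000 0.253  | 185 mm 22 deg
0.130 0.524 -0.176 0.000 -0.000 0.544  | 284 mm 47 deg
```

Call:
{"api": "jog_arm", "payload": {
  "motion": "50 0.01 0 -0.12 0 0 0;70 0.05 0.04 -0.2 0 0 0.08;100 0.09 0.14 -0.2 0 0 0.2;100 0.13 0.25 -0.2 0 0 0.32;100 0.15 0.36 -0.2 0 0 0.44"
}}

```text
time: 25.75
tool_pos: [0.4243, 0.0803, 0.2325]
tool_rot: [0.001, 0.297, 0.955, 0.0]
contact_force: [0.5, 0.0, -0.0]
gripper_width: 1.004
grasp_force: 0.0
```

```bash
python3 - <<'E'
from h import *
print(tp()[0],psi())
plan((.42,.2,.22,120),(.47,.33,.22,95),(.571,.432,.2,77))
E
```

```text
[0.42425494 0.08033997 0.2325404 ] 145.4626872021345
0.143 0.192 0.025 0.001 0.000 0.296  | 120 mm 25 deg
0.208 0.463 0.025 0.001 0.000 0.587  | 254 mm 50 deg
0.157 0.746 0.066 0.001 0.000 0.797  | 382 mm 68 deg
```

Call:
{"api": "jog_arm", "payload": {
  "motion": "100 0.07 0.09 0.02 0 0 0.11;100 0.143 0.192 0.02 0 0 0.23;100 0.17 0.29 0.02 0 0 0.35;100 0.19 0.38 0.02 0 0 0.47;100 0.208 0.463 0.02 0 0 0.587"
}}

```text
time: 26.38
tool_pos: [0.4693, 0.3311, 0.2221]
tool_rot: [0.0, 0.666, 0.746, -0.0]
contact_force: [-0.0, -0.2, -0.0]
gripper_width: 0.999
grasp_force: 0.0
```

```bash
python3 - <<'E'
from h import *
print(tp()[0],psi())
plan((.571,.432,.2,77),(.571,.432,.13,77))
E
```

```text
[0.46927614 0.33114941 0.22209224] 96.40663851985325
0.178 0.225 0.044 -0.000 0.000 0.226  | 145 mm 19 deg
0.178 0.225 0.184 -0.000 0.000 0.226  | 170 mm 19 deg
```

Call:
{"api": "jog_arm", "payload": {
  "motion": "100 0.06 0.075 0.01 0 0 0.1;100 0.12 0.15 0.02 0 0 0.2;100 0.178 0.225 0.03 0 0 0.226;100 0.178 0.225 0.1 0 0 0.226;100 0.178 0.225 0.16 0 0 0.226"
}}

```text
time: 27.0
tool_pos: [0.5707, 0.4308, 0.1406]
tool_rot: [-0.0, 0.781, 0.624, -0.0]
contact_force: [-1.1, -0.3, -0.1]
gripper_width: 0.998
grasp_force: 0.0
```

```bash
python3 - <<'E'
from h import *
print(tp()[0],psi())
for c in('scene','top'):
  f=look(c,'b_%s.png'%c)
  print(c,[(t,np.round(r['at'],3).tolist(),round(float(r['p']),2)) for t in ['bowl_blue','bowl_blue_grip'] for r in place_of(c,t)])
im=cv2.imread('pics/b_scene.png')[90:230,220:400];cv2.imwrite('pics/b_c.png',cv2.resize(im,None,fx=4,fy=4))
plan((.571,.432,.041,77))
E
```

```text
[0.57071322 0.43083452 0.14056436] 77.27212996364842
scene [('bowl_blue', [0.551, 0.542, -0.0], 0.87), ('bowl_blue', [0.553, 0.327, -0.003], 0.65), ('bowl_blue_grip', [0.575, 0.433, 0.059], 0.63)]
top [('bowl_blue', [0.546, 0.535, 0.003], 0.71), ('bowl_blue', [0.546, 0.329, 0.005], 0.58)]
0.001 -0.002 0.207 0.001 -0.001 0.003  | 104 mm 0 deg
```

View pics/b_c.png

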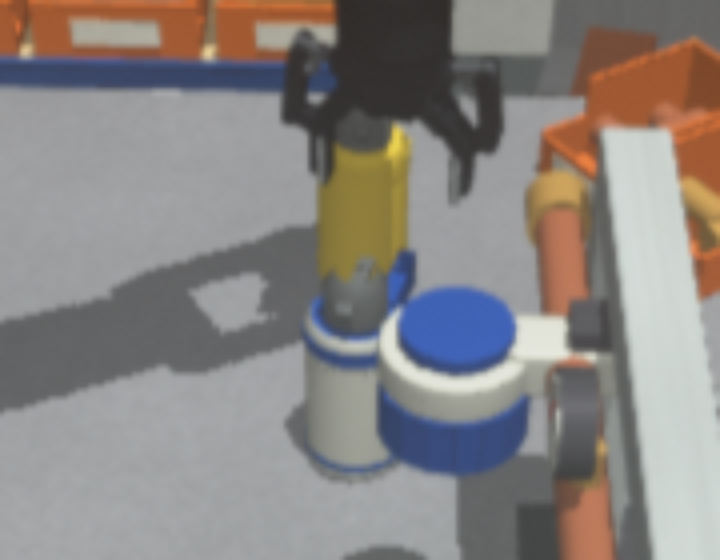

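The blue-banded bowl (about (305,190) in scene) sits between the fingers' far side and the blue head. The yellow decoy is behind it. Descending on the blue handle.

Call:
{"api": "jog_arm", "payload": {
  "motion": "100 0.004 -0.002 0.1 0 0 0;100 0.004 -0.004 0.2 0 0 0;100 0.004 -0.004 0.204 0 0 0;0 0.004 -0.004 0.204 0 0 0;0 0.004 -0.004 0.204 0 0 0"
}}

```text
time: 27.92
tool_pos: [0.5713, 0.4342, 0.0446]
tool_rot: [0.0, 0.781, 0.624, 0.003]
contact_force: [-0.1, -0.3, 0.4]
gripper_width: 0.604
grasp_force: 0.0
```

Call:
{"api": "jog_arm", "payload": {
  "motion": "0 0 0 0 0 0 0;0 0 0 0 0 0 0;0 0 0 0 0 0 0;0 0 0 0 0 0 0;0 0 0 0 0 0 0"
}}

```text
time: 28.55
tool_pos: [0.57, 0.4334, 0.0417]
tool_rot: [0.0, 0.781, 0.624, 0.001]
contact_force: [1.6, 0.7, 5.6]
gripper_width: 0.159
grasp_force: 59.1
```

Call:
{"api": "jog_arm", "payload": {
  "motion": "0 0 0 0 0 0 0;0 0 0 -0.01 0 0 0;0 0 0 -0.02 0 0 0;0 0 0 -0.04 0 0 0;0 0 0 -0.05 0 0 0"
}}

```text
time: 29.18
tool_pos: [0.5691, 0.433, 0.066]
tool_rot: [-0.0, 0.781, 0.624, 0.0]
contact_force: [-0.3, -0.4, -2.9]
gripper_width: 0.153
grasp_force: 58.4
```

```bash
python3 - <<'E'
from h import *
s=state();p=tp()[0];a=psi();print(p,a,s['gripper_width'],s['ft_torque'])
print('axis',p[:2]-.105*np.array([np.cos(np.radians(a)),np.sin(np.radians(a))]))
for c in('scene','top'):
  look(c); print(c,[(t,np.round(r['at'],3).tolist(),round(float(r['p']),2)) for t in ['bowl_blue','bowl_blue_grip','head_blue'] for r in place_of(c,t)])
hx,hy=.608,.132
T=[(.56,.38,.073,88),(.54,.30,.073,105),(hx+.105*np.cos(np.radians(130)),hy+.105*np.sin(np.radians(130)),.073,130)]
plan(*T)
for x,y,z,b in T: print(x-.105*np.cos(np.radians(b)),y-.105*np.sin(np.radians(b)))
E
```

```text
[0.56909338 0.43299417 0.06599683] 77.25189659544246 0.15330874325378793 [ 0.34360707 -0.12437998  0.01286016]
axis [0.54592354 0.33058246]
scene [('bowl_blue', [0.551, 0.538, -0.0], 0.59), ('bowl_blue', [0.612, -0.083, 0.068], 0.24), ('bowl_blue_grip', [0.57, 0.432, 0.084], 0.93), ('head_blue', [0.608, 0.13, 0.202], 0.83)]
top [('bowl_blue', [0.546, 0.33, 0.03], 0.91), ('bowl_blue', [0.548, 0.54, 0.0], 0.65), ('bowl_blue', [0.324, -0.343, 0.006], 0.39), ('bowl_blue_grip', [0.551, 0.644, 0.06], 0.97), ('bowl_blue_grip', [0.573, 0.434, 0.081], 0.8), ('head_blue', [0.61, 0.134, 0.203], 0.8), ('head_blue', [0.329, -0.343, 0.004], 0.58)]
-0.107 0.006 -0.016 -0.000 0.000 -0.125  | 54 mm 11 deg
-0.272 0.002 -0.016 -0.000 0.000 -0.323  | 136 mm 28 deg
-0.442 0.042 -0.016 -0.000 0.000 -0.614  | 222 mm 53 deg
0.5563355528462375 0.275063963162995
0.5671759997357647 0.19857778823964783
0.608 0.132
```

Call:
{"api": "jog_arm", "payload": {
  "motion": "0 -0.09 0.006 -0.006 0 0 -0.1;0 -0.18 0.005 -0.006 0 0 -0.21;0 -0.272 0.004 -0.006 0 0 -0.323;0 -0.36 0.02 -0.006 0 0 -0.45;0 -0.4 0.03 -0.006 0 0 -0.55"
}}

```text
time: 30.2
tool_pos: [0.5386, 0.2323, 0.0679]
tool_rot: [-0.001, 0.464, 0.886, -0.001]
contact_force: [0.2, -0.1, -3.7]
gripper_width: 0.155
grasp_force: 58.5
```

```bash
python3 - <<'E'
from h import *
p=tp()[0];a=psi();print(p,a)
hx,hy=.608,.1325
plan((hx+.105*np.cos(np.radians(130)),hy+.105*np.sin(np.radians(130)),.07,130))
E
```

```text
[0.53858175 0.2323444  0.06791203] 124.72826384698227
-0.034 -0.019 -0.004 -0.001 -0.000 -0.061  | 20 mm 5 deg
```

Position, then raise slightly and check.

Call:
{"api": "jog_arm", "payload": {
  "motion": "0 -0.018 -0.01 0 0 0 -0.03;0 -0.034 -0.019 -0.004 0 0 -0.061;0 -0.034 -0.019 -0.004 0 0 -0.061;0 -0.034 -0.019 -0.004 0 0 -0.061;0 -0.034 -0.019 -0.004 0 0 -0.061"
}}

```text
time: 30.82
tool_pos: [0.5411, 0.2155, 0.0702]
tool_rot: [-0.0, 0.424, 0.905, -0.0]
contact_force: [0.0, 0.1, -3.6]
gripper_width: 0.154
grasp_force: 58.6
```

```bash
python3 - <<'E'
from h import *
p=tp()[0];a=psi();print(p,a)
print('axis',p[:2]-.105*np.array([np.cos(np.radians(a)),np.sin(np.radians(a))]))
for c in('scene','top'):
  look(c); print(c,[(t,np.round(r['at'],3).tolist(),round(float(r['p']),2)) for t in ['bowl_blue','bowl_blue_grip','head_blue'] for r in place_of(c,t)])
E
```

```text
[0.54108909 0.21551298 0.07017721] 129.77804347429412
axis [0.60826969 0.13481746]
scene [('bowl_blue', [0.609, 0.133, 0.027], 0.59), ('bowl_blue_grip', [0.542, 0.21, 0.087], 0.75), ('head_blue', [0.604, 0.131, 0.202], 0.85)]
top [('bowl_blue', [0.55, 0.537, -0.001], 0.61), ('bowl_blue', [0.606, 0.137, 0.032], 0.48), ('bowl_blue_grip', [0.549, 0.647, 0.061], 0.73), ('head_blue', [0.609, 0.13, 0.204], 0.58)]
```

Call:
{"api": "jog_arm", "payload": {
  "motion": "0 -0.003 -0.002 -0.015 0 0 0;0 -0.003 -0.002 -0.03 0 0 0;0 -0.003 -0.002 -0.045 0 0 0;0 -0.003 -0.002 -0.06 0 0 0;0 -0.003 -0.002 -0.06 0 0 0"
}}

```text
time: 31.85
tool_pos: [0.5422, 0.2135, 0.1016]
tool_rot: [0.001, 0.424, 0.905, 0.001]
contact_force: [0.4, 0.3, -3.5]
gripper_width: 0.155
grasp_force: 58.6
```

Call:
{"api": "jog_arm", "payload": {
  "motion": "0 0 0 -0.01 0 0 0;0 0 0 -0.018 0 0 0;0 0 0 -0.026 0 0 0;0 0 0 -0.032 0 0 0;0 0 0 -0.032 0 0 0"
}}

```text
time: 32.48
tool_pos: [0.5417, 0.2134, 0.1167]
tool_rot: [0.0, 0.424, 0.905, 0.0]
contact_force: [-0.5, 0.2, -3.5]
gripper_width: 0.156
grasp_force: 58.6
```

```bash
python3 - <<'E'
from h import *
p=tp()[0];a=psi();s=state();print(p,a,s['contact_force'],s['ft_torque'])
look('scene')
print([(np.round(r['at'],3).tolist(),round(float(r['p']),2)) for t in ['bowl_blue','bowl_blue_grip'] for r in place_of('scene',t)])
cx,cy=.608,.133
plan(*[(cx+.105*np.cos(np.radians(b)),cy+.105*np.sin(np.radians(b)),.1162,b) for b in (136.7,143.3,150,155,160)])
E
```

```text
[0.54172984 0.21336703 0.1167311 ] 129.7694167761618 [-0.45873603  0.18693175 -3.48641623] [0.21235021 0.19632444 0.02194711]
[([0.611, 0.132, 0.071], 0.72), ([0.609, -0.084, 0.204], 0.7), ([0.542, 0.213, 0.135], 0.64)]
-0.000 -0.026 -0.000 -0.000 -0.000 -0.081  | 13 mm 7 deg
-0.004 -0.049 -0.000 -0.000 -0.000 -0.157  | 25 mm 14 deg
-0.012 -0.073 -0.000 -0.000 -0.000 -0.235  | 37 mm 20 deg
-0.019 -0.090 -0.000 -0.000 -0.000 -0.294  | 46 mm 25 deg
-0.027 -0.106 -0.000 -0.000 -0.000 -0.352  | 55 mm 30 deg
```

Call:
{"api": "jog_arm", "payload": {
  "motion": "0 0 -0.026 0 0 0 -0.081;0 -0.004 -0.049 0 0 0 -0.157;0 -0.012 -0.073 0 0 0 -0.235;0 -0.019 -0.09 0 0 0 -0.294;0 -0.027 -0.106 0 0 0 -0.352"
}}

```text
time: 33.25
tool_pos: [0.5089, 0.1686, 0.116]
tool_rot: [-0.0, 0.172, 0.985, -0.0]
contact_force: [-0.1, -0.3, -3.3]
gripper_width: 0.158
grasp_force: 58.5
```

```bash
python3 - <<'E'
from h import *
p=tp()[0];a=psi();s=state();print(p,a,s['contact_force'],s['ft_torque'])
cx,cy=.608,.133
plan(*[(cx+.105*np.cos(np.radians(b)),cy+.105*np.sin(np.radians(b)),.1165,b) for b in (165,170,175,180,181.5)])
E
```

```text
[0.50891394 0.16860471 0.11604814] 160.18860694585953 [-0.06409426 -0.34819291 -3.31437434] [0.12589003 0.31696156 0.00258235]
-0.001 -0.017 -0.001 -0.000 -0.000 -0.056  | 9 mm 5 deg
-0.004 -0.036 -0.001 -0.000 -0.000 -0.114  | 18 mm 10 deg
-0.008 -0.054 -0.001 -0.000 -0.000 -0.172  | 27 mm 15 deg
-0.013 -0.071 -0.001 -0.000 -0.000 -0.231  | 36 mm 20 deg
-0.015 -0.076 -0.001 -0.000 -0.000 -0.248  | 39 mm 21 deg
```

Call:
{"api": "jog_arm", "payload": {
  "motion": "0 -0.001 -0.017 0 0 0 -0.056;0 -0.004 -0.036 0 0 0 -0.114;0 -0.008 -0.054 0 0 0 -0.172;0 -0.013 -0.071 0 0 0 -0.231;0 -0.015 -0.077 0 0 0 -0.25"
}}

```text
time: 33.88
tool_pos: [0.5033, 0.1294, 0.1163]
tool_rot: [-0.0, -0.013, 1.0, -0.001]
contact_force: [-1.2, -0.1, -3.1]
gripper_width: 0.154
grasp_force: 58.5
```

Call:
{"api": "jog_arm", "payload": {
  "motion": "0 0 0 0 0 0 0;0 0 0 0.006 0 0 0;0 0 0 0.012 0 0 0;0 0 0 0.014 0 0 0;0 0 0 0.014 0 0 0"
}}

```text
time: 34.5
tool_pos: [0.5038, 0.1303, 0.1099]
tool_rot: [0.001, -0.013, 1.0, -0.0]
contact_force: [1.2, -3.4, -0.3]
gripper_width: 0.154
grasp_force: 59.2
```

```bash
python3 - <<'E'
from h import *
p=tp()[0];a=psi();s=state();print(p,a,s['contact_force'],s['ft_torque'])
look('scene')
print([(np.round(r['at'],3).tolist(),round(float(r['p']),2)) for t in ['bowl_blue','bowl_blue_grip'] for r in place_of('scene',t)])
E
```

```text
[0.50381954 0.1303294  0.10991696] -178.5018338189608 [ 1.23302135 -3.43994623 -0.30124613] [-0.3080414  -0.08515187 -0.46091772]
[([0.608, 0.133, 0.065], 0.98), ([0.549, 0.538, -0.004], 0.56), ([0.505, 0.13, 0.13], 0.96), ([0.548, 0.638, 0.064], 0.76), ([0.798, 0.053, -0.001], 0.42)]
```

Call:
{"api": "jog_arm", "payload": {
  "motion": "50 0 0 0 0 0 0;50 0 0 0 0 0 0;50 0 0 0 0 0 0;50 0 0 0 0 0 0;50 0 0 -0.04 0 0 0"
}}

```text
time: 35.28
tool_pos: [0.5018, 0.1302, 0.1276]
tool_rot: [-0.002, -0.013, 1.0, -0.0]
contact_force: [-0.9, 0.4, 0.3]
gripper_width: 0.498
grasp_force: 0.0
```

```bash
python3 - <<'E'
from h import *
p=tp()[0];a=psi();s=state();print(p,a,s['contact_force'],s['gripper_width'])
for c in('scene','top'):
  f=look(c,'k_%s.png'%c)
  print(c,[(t,np.round(r['at'],3).tolist(),round(float(r['p']),2)) for t in ['bowl_green','bowl_green_grip','bowl_blue','bowl_blue_grip','valve_hub'] for r in place_of(c,t)])
im=cv2.imread('pics/k_scene.png')[130:380,190:440];cv2.imwrite('pics/k_c.png',cv2.resize(im,(600,600)))
plan((.40,0.08,.25,181),(.40,-.13,.25,181),p=p,r=a)
E
```

```text
[0.50176574 0.1301906  0.12760579] -178.48256573015655 [-0.89583887  0.36521643  0.34641183] 0.4980487829521415
scene [('bowl_green', [0.609, -0.085, 0.067], 0.69), ('bowl_green_grip', [0.502, -0.091, 0.129], 0.8), ('bowl_blue', [0.609, 0.13, 0.065], 0.92), ('bowl_blue', [0.55, 0.539, -0.002], 0.69), ('bowl_blue_grip', [0.506, 0.131, 0.13], 0.86), ('bowl_blue_grip', [0.551, 0.64, 0.063], 0.69), ('valve_hub', [0.586, -0.207, 0.11], 0.8), ('valve_hub', [0.798, 0.147, -0.003], 0.42)]
top [('bowl_green', [0.61, -0.086, 0.069], 0.62), ('bowl_green_grip', [0.507, -0.09, 0.127], 0.56), ('bowl_green_grip', [0.605, -0.087, 0.206], 0.36), ('bowl_blue', [0.55, 0.535, -0.0], 0.94), ('valve_hub', [0.584, -0.203, 0.115], 0.79)]
0.206 -0.095 -0.245 0.000 -0.000 0.006  | 167 mm 1 deg
0.217 -0.515 -0.245 0.000 -0.000 0.006  | 305 mm 1 deg
```

View pics/k_c.png

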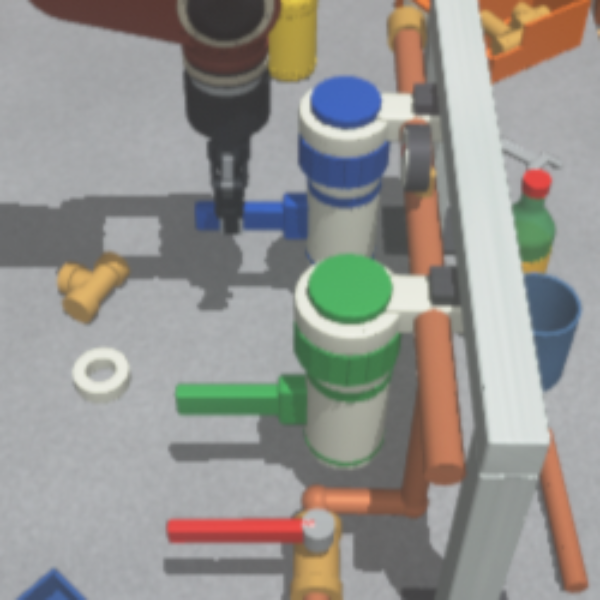

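Call:
{"api": "jog_arm", "payload": {
  "motion": "50 0 0 -0.12 0 0 0;50 0.06 0 -0.24 0 0 0.1;0 0.12 -0.06 -0.25 0 0 0.22;0 0.18 -0.16 -0.25 0 0 0.34;0 0.2 -0.27 -0.25 0 0 0.46"
}}

```text
time: 36.5
tool_pos: [0.4059, -0.008, 0.2548]
tool_rot: [0.001, 0.328, 0.945, 0.0]
contact_force: [0.3, 0.1, 0.3]
gripper_width: 0.004
grasp_force: 0.0
```

```bash
python3 - <<'E'
from h import *
p=tp()[0];a=psi();print(p,a)
plan((.43,-.12,.24,100),(.495,-.148,.22,90))
E
```

```text
[ 0.40586966 -0.00796442  0.25476693] 141.76151338803083
-0.177 -0.146 0.030 0.001 0.001 0.486  | 116 mm 42 deg
-0.313 -0.110 0.070 0.001 0.001 0.602  | 170 mm 52 deg
```

Call:
{"api": "jog_arm", "payload": {
  "motion": "0 -0.09 -0.07 0.02 0 0 0.12;0 -0.177 -0.146 0.03 0 0 0.24;0 -0.22 -0.135 0.04 0 0 0.36;0 -0.26 -0.125 0.05 0 0 0.48;0 -0.313 -0.11 0.06 0 0 0.602"
}}

```text
time: 37.12
tool_pos: [0.4967, -0.1476, 0.2241]
tool_rot: [-0.0, 0.708, 0.706, -0.0]
contact_force: [-0.1, 0.1, 0.2]
gripper_width: -0.001
grasp_force: 0.0
```

```bash
python3 - <<'E'
from h import *
p=tp()[0];a=psi();print(p,a)
f=look('top')
w=cloud(f);c=f['color'].astype(int);m=(c[...,0]>150)&(c[...,1]<70)&(c[...,2]<70)&(w[...,2]>.1)&(w[...,2]<.135)&(w[...,1]<-.1)
q=w[m];print(len(q),np.round(np.percentile(q,[1,50,99],axis=0),3).tolist())
plan((.497,-.148,.097,90),(.497,-.185,.097,90))
E
```

```text
[ 0.49672063 -0.1476226   0.2240712 ] 89.84792081255704Traceback (most recent call last):
  File "<stdin>", line 5, in <module>
    return _quantile_unchecked(
        a, q, axis, out, overwrite_input, method, keepdims, weights)
    return _ureduce(a,
                    func=_quantile_ureduce_func,
    ...<5 lines>...
                    overwrite_input=overwrite_input,
                    method=method)
    r = func(a, **kwargs)
    result = _quantile(arr,
                       quantiles=q,
    ...<2 lines>...
                       out=out,
                       weights=wgt)
    slices_having_nans = np.isnan(arr[-1, ...])
                                  ~~~^^^^^^^^^
IndexError: index -1 is out of bounds for axis 0 with size 0
```

```bash
cat >> h.py <<'E'
def lever():
    for cam in('scene','top'):
        f=look(cam);w=cloud(f);c=cv2.cvtColor(f['color'],cv2.COLOR_RGB2HSV)
        m=((c[...,0]<6)|(c[...,0]>174))&(c[...,1]>190)&(c[...,2]>90)&(w[...,2]>.09)&(w[...,2]<.14)&(np.hypot(w[...,0]-.5855,w[...,1]+.204)<.13)
        q=w[m]
        if len(q)>15:
            vx,vy,x,y=cv2.fitLine(q[:,:2].astype(np.float32),cv2.DIST_L2,0,.01,.01).ravel()
            print(cam,len(q),'line ang %.1f'%(np.degrees(np.arctan2(vy,vx))%180),np.round(np.percentile(q,[2,50,98],axis=0),3).tolist())
E
python3 -c "
from h import *
lever()"
```

Call:
{"api": "jog_arm", "payload": {
  "motion": "0 0 0 0.06 0 0 0;0 0 0 0.13 0 0 0;0 0 0 0.2 0 0 0;0 0 0 0.254 0 0 0;0 0 0 0.254 0 0 0"
}}

```text
time: 37.9
tool_pos: [0.4939, -0.1458, 0.0951]
tool_rot: [-0.003, 0.705, 0.709, -0.001]
contact_force: [0.7, 1.1, -0.1]
gripper_width: -0.001
grasp_force: 0.0
```

```bash
python3 - <<'E'
from h import *
print(tp()[0],psi(),state()['contact_force'])
def C(t,r=.085,o=.017):
    a=np.radians(t);return (.5855+r*np.cos(a)+o*np.sin(a),-.204+r*np.sin(a)-o*np.cos(a),.097,t-90)
plan(*[C(t) for t in (180,190,200,210,220)])
E
```

```text
[ 0.49392694 -0.14580978  0.09513697] 90.3458189944285 [ 0.72837205  1.05214532 -0.10907035]
-0.082 0.013 -0.004 -0.003 -0.002 0.004  | 42 mm 0 deg
-0.112 0.009 -0.004 -0.003 -0.002 -0.112  | 56 mm 10 deg
-0.143 0.011 -0.004 -0.003 -0.002 -0.229  | 72 mm 20 deg
-0.172 0.018 -0.004 -0.003 -0.002 -0.345  | 87 mm 30 deg
-0.200 0.030 -0.004 -0.003 -0.003 -0.461  | 101 mm 40 deg
```

Call:
{"api": "jog_arm", "payload": {
  "motion": "0 -0.05 0.01 0 0 0 0;0 -0.082 0.013 0 0 0 0;0 -0.112 0.009 0 0 0 -0.112;0 -0.143 0.011 0 0 0 -0.229;0 -0.172 0.018 0 0 0 -0.345"
}}

```text
time: 38.52
tool_pos: [0.5062, -0.2333, 0.099]
tool_rot: [0.001, 0.498, 0.867, 0.001]
contact_force: [0.1, 2.4, 0.7]
gripper_width: 0.001
grasp_force: 1.1
```

```bash
python3 - <<'E'
from h import *
print(tp()[0],psi(),state()['contact_force'])
f=look('scene','v1.png');c=f['color'];w=cloud(f)
m=(c[...,0].astype(int)>2.5*c[...,1])&(c[...,0]>110)&(w[...,1]<-.1); q=w[m]; print(len(q), q[::max(1,len(q)//8)].round(3).tolist(), c[m][:3].tolist())
im=cv2.imread('pics/v1.png')[200:440,180:440];cv2.imwrite('pics/v1c.png',cv2.resize(im,(650,600)))
def C(t,r=.085,o=.017):
    a=np.radians(t);return (.5855+r*np.cos(a)+o*np.sin(a),-.204+r*np.sin(a)-o*np.cos(a),.097,t-90)
plan(*[C(t) for t in (220,230,240,250,260,265,270)])
E
```

```text
[ 0.50617622 -0.23326271  0.09896447] 120.23494619768427 [0.07146924 2.43047967 0.67216369]
467 [[0.571, -0.21, 0.123], [0.558, -0.223, 0.124], [0.562, -0.225, 0.116], [0.558, -0.226, 0.107], [0.524, -0.244, 0.124], [0.526, -0.247, 0.12], [0.526, -0.247, 0.108], [0.5, -0.262, 0.122], [0.491, -0.268, 0.11]] [[223, 76, 66], [234, 74, 67], [237, 79, 74]]
-0.021 -0.006 0.004 0.001 0.001 -0.112  | 11 mm 10 deg
-0.052 -0.004 0.004 0.001 0.001 -0.228  | 26 mm 20 deg
-0.081 0.003 0.004 0.000 0.002 -0.345  | 41 mm 30 deg
-0.109 0.015 0.004 0.000 0.002 -0.461  | 55 mm 40 deg
-0.134 0.032 0.004 0.000 0.002 -0.577  | 69 mm 50 deg
-0.145 0.041 0.004 0.000 0.002 -0.635  | 76 mm 55 deg
-0.156 0.052 0.004 0.000 0.002 -0.694  | 82 mm 60 deg
```

View pics/v1c.png

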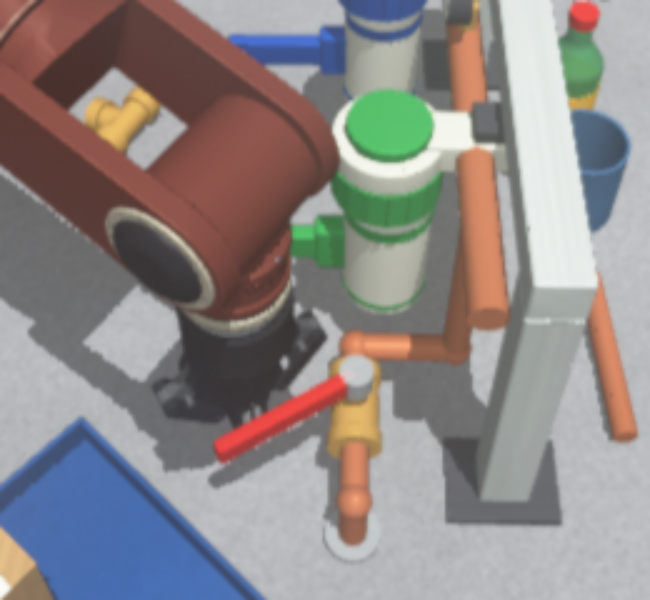

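The red lever (tip at (218,450) of the crop) has turned about 35° with the fingers behind it. I'll continue the arc.

Call:
{"api": "jog_arm", "payload": {
  "motion": "0 -0.021 -0.006 0 0 0 -0.112;0 -0.052 -0.004 0 0 0 -0.228;0 -0.081 0.003 0 0 0 -0.345;0 -0.109 0.015 0 0 0 -0.461;0 -0.122 0.023 0 0 0 -0.52"
}}

```text
time: 39.2
tool_pos: [0.546, -0.2809, 0.0982]
tool_rot: [-0.0, 0.134, 0.991, -0.0]
contact_force: [-2.4, -0.7, 0.5]
gripper_width: 0.0
grasp_force: 0.9
```

```bash
cat >> h.py <<'E'
def lever(cam='scene'):
    f=look(cam);c=f['color'].astype(int);w=cloud(f)
    m=(c[...,0]>2.5*c[...,1])&(c[...,0]>110)&(abs(w[...,2]-.12)<.008)&(np.hypot(w[...,0]-.5855,w[...,1]+.204)<.13);q=w[m]
    if len(q)>15:
        vx,vy,x,y=cv2.fitLine(q[:,:2].astype(np.float32),cv2.DIST_L2,0,.01,.01).ravel()
        print(cam,len(q),'lever line %.1f'%(np.degrees(np.arctan2(vy,vx))%180+180),np.round([x,y],3))
def C(t,r=.085,o=.017):
    a=np.radians(t);return (.5855+r*np.cos(a)+o*np.sin(a),-.204+r*np.sin(a)-o*np.cos(a),.097,t-90)
E
python3 - <<'E'
from h import *
print(tp()[0],psi(),state()['contact_force']);lever()
plan(*[C(t) for t in (260,265,268,270)])
E
```

```text
[ 0.54597453 -0.28086368  0.0982469 ] 164.63150500059285 [-2.3701009  -0.73292819  0.5473683 ]
scene 236 lever line 251.3 [ 0.564 -0.287]
-0.016 -0.003 0.003 -0.001 0.001 -0.061  | 8 mm 5 deg
-0.031 -0.004 0.003 -0.001 0.000 -0.120  | 16 mm 10 deg
-0.040 -0.004 0.003 -0.001 0.000 -0.155  | 20 mm 13 deg
-0.046 -0.004 0.003 -0.001 0.000 -0.178  | 23 mm 15 deg
```

Call:
{"api": "jog_arm", "payload": {
  "motion": "0 -0.016 -0.003 0 0 0 -0.061;0 -0.031 -0.004 0 0 0 -0.12;0 -0.04 -0.004 0 0 0 -0.155;0 -0.047 -0.004 0 0 0 -0.18;0 -0.049 -0.004 0 0 0 -0.18"
}}

```text
time: 39.88
tool_pos: [0.5692, -0.2886, 0.098]
tool_rot: [0.0, 0.0, 1.0, -0.0]
contact_force: [-2.2, -0.3, 1.0]
gripper_width: 0.002
grasp_force: 0.7
```

```bash
python3 - <<'E'
from h import *
print(tp()[0],psi(),state()['contact_force']);lever()
E
```

```text
[ 0.56922375 -0.28862469  0.09796687] 179.96908312117193 [-2.19755555 -0.25180031  0.98904907]
scene 108 lever line 268.6 [ 0.588 -0.303]
```

Call:
{"api": "jog_arm", "payload": {
  "motion": "0 -0.003 0 0 0 0 0;0 -0.005 0 0 0 0 0;0 -0.007 0 0 0 0 0;0 -0.007 0 0 0 0 0;0 -0.007 0 0 0 0 0"
}}

```text
time: 40.55
tool_pos: [0.5697, -0.2886, 0.0976]
tool_rot: [-0.004, -0.0, 1.0, 0.0]
contact_force: [-13.3, 1.1, 8.1]
gripper_width: 0.001
grasp_force: 6.5
```

Call:
{"api": "jog_arm", "payload": {
  "motion": "0 0.01 0 0 0 0 0;0 0.04 0 0 0 0 0;0 0.08 0 -0.05 0 0 0;0 0.12 0 -0.15 0 0 0;0 0.2 0.02 -0.25 0 0 0"
}}

```text
time: 41.18
tool_pos: [0.4731, -0.279, 0.2216]
tool_rot: [0.0, -0.0, 1.0, 0.0]
contact_force: [-0.6, -0.0, 0.8]
gripper_width: -0.001
grasp_force: 0.0
```

Call:
{"api": "jog_arm", "payload": {
  "motion": "0 0.1 0 -0.05 0 0 0;0 0.15 0 -0.08 0 0 0;0 0.15 0 -0.08 0 0 0;0 0.15 0 -0.08 0 0 0;0 0.15 0 -0.08 0 0 0"
}}

```text
time: 41.8
tool_pos: [0.3993, -0.2787, 0.2592]
tool_rot: [-0.001, -0.001, 1.0, 0.001]
contact_force: [-0.6, 0.6, -0.7]
gripper_width: 0.005
grasp_force: 0.0
```

```bash
python3 - <<'E'
from h import *
print(tp()[0],state()['contact_force']);lever();lever('top')
for c in('scene','top'):
  f=look(c,'f_%s.png'%c)
  print(c,[(t,np.round(r['at'],3).tolist(),round(float(r['p']),2)) for t in ['bowl_green','bowl_green_grip','bowl_blue','bowl_blue_grip','carton1','tee','tape','mug','spray'] for r in place_of(c,t) if r['p']>.5])
E
```

```text
[ 0.39925003 -0.27867382  0.25919842] [-0.6282652   0.6187971  -0.72433738]
scene 314 lever line 269.6 [ 0.587 -0.274]
top 214 lever line 269.8 [ 0.585 -0.267]
scene [('bowl_green', [0.608, -0.084, 0.068], 0.73), ('bowl_blue', [0.61, 0.131, 0.064], 0.79), ('bowl_blue', [0.551, 0.539, -0.003], 0.73), ('bowl_blue_grip', [0.548, 0.638, 0.064], 0.73), ('bowl_blue_grip', [0.508, 0.127, 0.129], 0.6), ('carton1', [0.326, -0.343, 0.003], 0.76), ('tee', [0.355, 0.135, -0.005], 0.7), ('tape', [0.374, 0.022, -0.002], 0.71), ('mug', [0.799, 0.051, -0.001], 0.8), ('spray', [0.802, 0.145, -0.003], 0.9)]
top [('bowl_green', [0.612, -0.084, 0.07], 0.57), ('bowl_green_grip', [0.507, -0.088, 0.13], 0.57), ('bowl_blue', [0.547, 0.536, 0.005], 0.89), ('bowl_blue', [0.608, 0.135, 0.073], 0.69), ('bowl_blue_grip', [0.506, 0.133, 0.126], 0.95), ('bowl_blue_grip', [0.551, 0.646, 0.06], 0.67), ('bowl_blue_grip', [0.796, 0.146, 0.003], 0.62), ('carton1', [0.489, -0.434, 0.005], 0.76), ('carton1', [0.327, -0.343, 0.004], 0.72), ('tee', [0.352, 0.129, 0.002], 0.58), ('tape', [0.377, 0.02, 0.0], 0.75), ('mug', [0.797, 0.049, 0.001], 0.77), ('spray', [0.506, -0.092, 0.126], 0.64), ('spray', [0.793, 0.148, 0.003], 0.63)]
```

View pics/f_top.png

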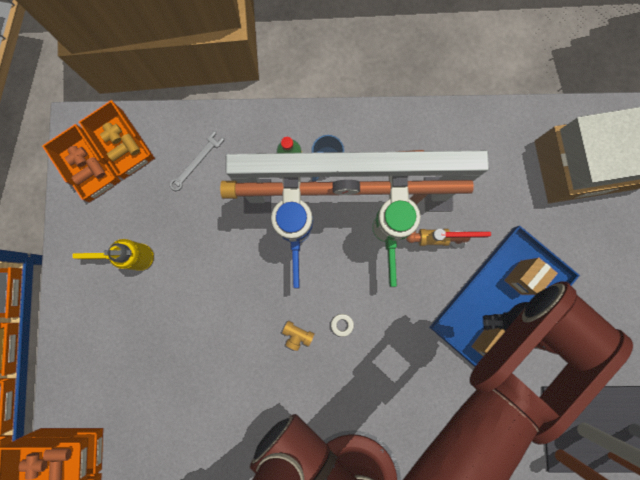

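View pics/f_scene.png

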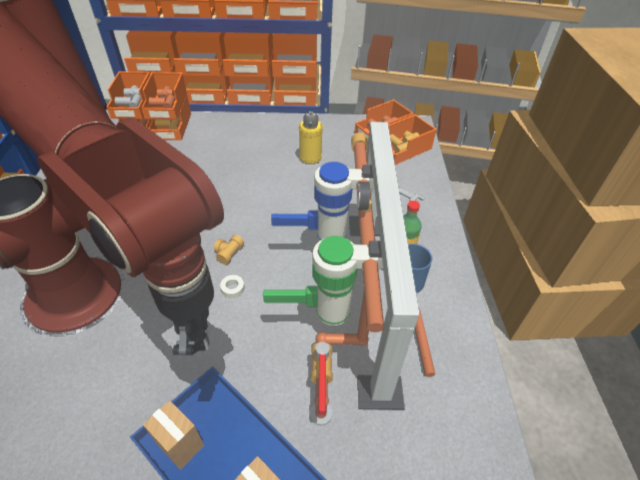

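The top view shows both handles pointing straight to the front ((296,265) and (393,262)) and the lever along the pipe ((465,235)). The scene view shows one carton knocked sideways but still upright inside the tray ((175,432)), and the other at (257,470).

```bash
python3 -c "
from h import *
rects(look('scene'),.085,.12,(.25,.55,-.6,-.25),40)
print(job_done())"
```

```text
rect c [ 328. -342.] size [56. 70.] long-axis deg 141 z 0.105 1529
rect c [ 486. -408.] size [36. 71.] long-axis deg 180 z 0.105 580
the job is handed in; nothing more can be done
None
```

I handed the job in with both cartons upright in the blue tray, both bowls locked with their handles straight to the front, and then the red inlet valve opened to its stop; one carton was knocked aside inside the tray but stayed in it.

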